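# Polish finished rings in the clamped shaker flask

## Task

Drop every finished ring lying on the bench into the flask, put the stopper in the neck fully home, stand the flask in the shaker's round nest and swing the clamp arm over centre so its pad holds the stopper down. Push the switch-box slide all the way to its run end, let the shaker run for three seconds, and pull the slide fully back to off with the clamp still shut. Then swing the clamp arm right back open and stand the flask upright on the cork coaster again, still stoppered with the rings inside; never run the shaker unclamped, and leave the other bench things where they are.

Things in the scene. Friction and masses are not known exactly. Their poses are not given: they have to be found in the camera images.
- ring0: Plain polished metal band ring lying flat on the bench, 24 mm outside diameter, 18.4 mm bore, 10 mm high, 14 g. Origin: centre of its underside, z along the bore. Two or three of ring0..ring3 are present; an absent one reads None.
- ring1: Plain polished metal band ring lying flat on the bench, 24 mm outside diameter, 18.4 mm bore, 10 mm high, 14 g. Origin: centre of its underside, z along the bore. Two or three of ring0..ring3 are present; an absent one reads None.
- ring2: Plain polished metal band ring lying flat on the bench, 24 mm outside diameter, 18.4 mm bore, 10 mm high, 14 g. Origin: centre of its underside, z along the bore. Two or three of ring0..ring3 are present; an absent one reads None.
- ring3: Plain polished metal band ring lying flat on the bench, 24 mm outside diameter, 18.4 mm bore, 10 mm high, 14 g. Origin: centre of its underside, z along the bore. Two or three of ring0..ring3 are present; an absent one reads None.
- flask: Loose clear plastic flask, 180 g, 78 mm tall, round: body 64 mm diameter up to 40 mm, shoulder tapering from 40 to 48 mm height, neck 52 mm outside diameter from 48 to 78 mm. Wall 5 mm and floor 5 mm thick, so the mouth is 42 mm wide. Origin: centre of its underside, z up through the mouth. Starts upright and open on the coaster.
- flask_mid (a point): Point on the flask's axis 32 mm above its underside (middle of the inside).
- flask_rim (a point): Centre of the flask's mouth, 78 mm above its underside.
- stopper: Loose black tapered stopper, 50 g, 51 mm tall, standing upright on the bench: plug 18 mm long tapering from 31 mm diameter at the bottom to 38 mm, then a flange 47 mm diameter from 18 to 23 mm height that rests on the flask's rim when home, then a round knob 24 mm diameter from 23 to 51 mm height to hold it by. Origin: centre of the plug's underside, z up. Home: origin 18 mm below the flask's rim.
- coaster: Fixed round cork coaster, 90 mm diameter, 6 mm thick; origin at the centre of its underside.
- shaker: Fixed grey shaker block, 180 x 140 mm, 46 mm high, reaching from x = -55 mm to x = +125 mm and y = -70 to +70 mm in its own frame; origin on the nest's axis at bench level, own x points from the nest to the clamp's post. The post (36 mm along x, 36 mm across) stands on the block 80 mm from the nest's axis, 182 mm high.
- nest (a point): Centre of the floor of the shaker's round nest: a recess 70 mm in diameter and 8 mm deep, floor 38 mm above the bench.
- clamp_pivot (a point): Centre of the clamp's hinge in the post, 80 mm in shaker +x from the nest's axis and 167 mm above the bench; the hinge axis is the shaker's y.
- clamp_bar (a point): Middle of the clamp arm's cross bar: a round bar 12 mm in diameter and 110 mm long along the shaker's y (55 mm free on each side of the 14 mm wide arm), at the arm's tip 150 mm from the pivot. Can be pinched from above beside the arm; it turns between the fingers as the arm swings.
- clamp (a joint): Clamp arm angle (rad): 0 level, from the pivot in shaker -x over the nest, pad (24 mm wide, 80 mm from the pivot, underside 18 mm below the arm's line) on the stopper; 1.57 straight up; 2.1 open against its stop, leaning away (start). Its weight (320 g) carries it open past upright and shut before it; it stays at either end, and drops to -0.1 if the nest is empty.
- switchbox: Fixed grey box 80 x 130 mm, 35 mm high, origin at the centre of its underside; its slide runs along its own y, which points roughly to the robot's left (+y, within 0.35 rad). A white dot on its top marks the run end (+y).
- runslide (a joint): Position of the switch slide (m): 0 off, at its end stop towards the box's own -y; 0.060 run, at its end stop towards own +y. Stays where left, needs about 2 N.
- slide_grip (a point): Middle of the top of the slide's grip, a black block 16 mm across the track, 20 mm along it (box's y) and 26 mm tall, its top 63 mm above the bench; it moves from 30 mm on the -y side of the box's centre to 30 mm on the +y side.
- giftbox: Red ring box, 57 x 57 x 39 mm, bystander; origin at the centre of its underside.
- varnish0: Small clear bottle, 28 mm diameter, 60 mm tall, bystander; origin at the centre of its underside.
- varnish1: Small amber bottle, 28 mm diameter, 60 mm tall, bystander; origin at the centre of its underside.
- loupe: Black eye loupe, 34 mm diameter, 28 mm tall, bystander; origin at the centre of its underside.
- driver: Screwdriver with a red handle, 160 mm long, lying along its x, bystander.
- dish: Shallow metal dish, 90 mm diameter, 16 mm high, bystander; origin at the centre of its underside.
- mallet: Hammer, 220 mm long, lying along its x, bystander.
Things that resemble listed ones, but are neither listed nor needed, are in the scene too. Several things have the shape of the flask; the one meant has the colours described above.

How it is judged:
On the way, in this order (a step that is already met when the one before it is completed fails the run):
1. every ring is inside the flask (distance between each of ring0, ring1, ring2, ring3 and flask_mid below 0.038 m), for 0.2 s.
2. the stopper is home in the neck and the flask stands in the nest, rings inside (all of step 1 and distance between stopper and flask_rim below 0.0225 m and z of stopper in the frame of flask between 0.055 and 0.064 m and angle between the z axis of stopper and the z axis of flask, either way round below 0.12 rad and horizontal distance between flask and nest below 0.007 m and z of flask in the frame of nest below 0.005 m and angle between flask's own z axis and vertical below 0.08 rad), for 0.2 s.
3. the clamp is shut with its pad pressing on the stopper (horizontal distance between flask and nest below 0.007 m and z of flask in the frame of nest below 0.005 m and angle between flask's own z axis and vertical below 0.08 rad and distance between stopper and flask_rim below 0.0225 m and z of stopper in the frame of flask between 0.055 and 0.064 m and angle between the z axis of stopper and the z axis of flask, either way round below 0.12 rad and value of joint clamp between -0.06 and 0.08 rad and contact force between clamp and stopper above 0.8 N), for 0.3 s.
4. the slide is at its run end for 2.5 s with the clamp shut (value of joint runslide above 0.055 m and value of joint clamp between -0.06 and 0.08 rad and contact force between clamp and stopper above 0.8 N and horizontal distance between flask and nest below 0.007 m and z of flask in the frame of nest below 0.005 m and angle between flask's own z axis and vertical below 0.08 rad), for 2.5 s.
5. the slide is back at off with the clamp still shut (value of joint runslide below 0.005 m and value of joint clamp between -0.06 and 0.08 rad and contact force between clamp and stopper above 0.8 N), for 0.2 s.
6. the clamp arm is swung right back open (value of joint clamp above 1.8 rad), for 0.2 s.
At the end, for the whole second after the job is handed in: The flask stands upright and at rest on the coaster (axis within 22 mm of its centre), every ring inside, the stopper home in its neck (within about 4 mm), the clamp arm open past 1.8 rad, the slide within 5 mm of its off end (all of step 1 and distance between stopper and flask_rim below 0.0225 m and z of stopper in the frame of flask between 0.055 and 0.064 m and angle between the z axis of stopper and the z axis of flask, either way round below 0.12 rad and horizontal distance between flask and coaster below 0.022 m and z of flask in the frame of coaster between 0.002 and 0.011 m and angle between flask's own z axis and vertical below 0.08 rad and linear speed of flask below 0.02 m/s and value of joint clamp above 1.8 rad and value of joint runslide below 0.005 m); the robot touches nothing.
It fails at once if the shaker is switched on (slide past 30 mm) while the clamp is not shut (value of joint runslide above 0.03 m and value of joint clamp above 0.2 rad).
It fails at once if another bench thing (box, bottles, loupe, screwdriver, dish, hammer) is moved by more than 30 mm (distance of any of giftbox, varnish0, varnish1, loupe, driver, dish, mallet from where it was at the start of the episode above 0.03 m).
Of ring0, ring1, ring2, ring3 only 2 to 3 are there at a start; the rules pass over those that are not, and their reading is None.
At some moment in a run one of ring0, ring1, ring2, ring3 may be knocked a few centimetres aside while the robot is not near it.
It also fails if it takes over 210 s, if anything falls off the work surface, if the arm or the gripper's body presses on something with over 40 N, if the wrist force passes 120 N, or if a joint passes its speed limit or range.

## Robot

A 6-joint arm with a two-finger parallel gripper is mounted at the origin on the work surface. World frame = base frame: x ahead of the robot, y to its left, z up, the work surface at z = 0. Lengths are in m, angles in rad, forces in N, time in s.
With the tool pointing down it reaches from about 0.25 to 0.725 m from the base axis. Payload 4 kg.
Tool frame: the origin (TCP) lies at the very end of the fingers, on their centre line; the grasp point (between the pads) lies 19 mm behind it; z points along the fingers, y is the line along which they close (so a half turn about z gives the same grasp; the last joint's range is limited). The gripper opens to 85 mm and grips with 20 to 120 N. Pads are 22 mm wide; open, the fingers measure 114 mm over their backs; the gripper's body (76 mm by 85 mm) begins 54 mm behind the grasp point. The pads swing forward as they close: fully open they stand 13 mm farther back than shut.
Start: joints at [1.231, 0.241, 0.005, 1.335, 0, 1.571], TCP at [0.167, 0.471, 0.211] pointing down, gripper open.
Joint ranges: [-2.72, 2.72], [-1.05, 1.87], [-1.09, 1.28], [-1.99, 2.15], [-1.42, 1.44], [-3.14, 3.14]. Speed limits (rad/s): [2.79, 2.79, 3.14, 3.14, 3.14, 3.14].

## Interface

Orientations are given as a unit quaternion [x, y, z, w].
In Python, from workcell import monitor, viewer, job gives the robot as it stands.
- The arm moves only by the tool arm_command, never from a script. Its argument "increments" is a list of rows, each an object of numbers: "dx", "dy", "dz": the shift along the tool's x, y, z in cm; "wx", "wy", "wz": the turn, a rotation vector about the tool's x, y, z in rad; "grip": the finger opening in cm, from 0 to 8.54. In form: [{"dx": .., "dy": .., "dz": .., "wx": .., "wy": .., "wz": .., "grip": ..}, ...]. A call has 1 to 10 rows; each row is the pose to reach, as a shift and turn from the pose commanded when the call began, along the tool's axes at that moment; what a row does not reach only later rows make up. A row lasts 1/10 s, in which the tool goes at most 50 mm and 8.59 degrees, less where a joint would pass 70% of its speed; a pose out of reach is approached as far as the arm can. A call with a gripper value outside its range is refused whole. The fingers move at their own pace and stop on an object; the grip force is fixed at half the most. Time passes only in rows, so rows that repeat a pose let the fingers close. It gives the time, the measured TCP pose, the force, the opening and the grip force at its end, in the units of the state.
- monitor.get_obs(): the state, without advancing time (a new reading comes with each control period).
- viewer.camera(name): name is "scene" or "top" or "wrist"; returns (picture, depth): 420x560x3 uint8, red, green, blue; 420x560 float32, m along the optical axis (not along the pixel's ray), 0 where there is no reading.
- viewer.get_calibration(name): a dict with "fovy" (degrees; the focal length in pixels is half the picture's height over the tangent of half this angle, whatever the lens; pixels are square), "cx", "cy" (the principal point, pixels), "view" (4x4, takes a point from world to camera coordinates). Camera axes: x right, y up, looking along -z (the intrinsics and any distortion apply to the point x, -y, -z); pixel columns grow to the right and rows downward; lengths in m; the calibration is good to about 2 mm. A picture is of the moment at which its call begins: read the wrist's pose just before it. get_calibration takes no time and is no camera call; for the wrist camera it gives the pose at the moment of the call.
- job.job_done(): hands the job in; it is judged then, once.
The state is a dict: "clock": time; "joint_pos": joint angles; "joint_vel": joint speeds; "tau": joint torques, N m; "eef_pos": TCP position; "tool_rot": TCP orientation; "ft_force": force on the tool from outside, world axes, zero at the start; "ft_torque": the same for the moment, N m; "grip_width": finger opening in m; "grasp_force": force on a finger pad.
Only numpy, scipy, OpenCV 4.12 (cv2) and the standard library are available. Lean on these libraries where they do the work, as an engineer would, in place of code of your own. Each camera call takes 0.05 s, during which the arm holds its last target. There are 200 camera calls.

## Working session

There is one attempt and no reset: what is moved stays moved. The work goes in short steps, Python scripts to look and compute and a tool call to move; the robot and the scene stay as the last step left them, time stands still between calls to the robot, and variables do not carry over. Pictures are saved under pics/ and viewed, at most 14 in all, crops included, and the job is handed in when it is done.

Besides the shell and the picture viewer there is one more tool, called after "Emit:" in YAML: its name, and indented under it one key for each argument. arm_command: Moves the arm, as the interface text tells. Its arguments: {"type":"object","properties":{"increments":{"type":"array","items":{"type":"object","properties":{"dx":{"type":"number"},"dy":{"type":"number"},"dz":{"type":"number"},"wx":{"type":"number"},"wy":{"type":"number"},"wz":{"type":"number"},"grip":{"type":"number"}}}}},"required":["increments"]}

```bash
mkdir -p pics; cat > h.py <<'E'
import numpy as np, cv2
from workcell import monitor, viewer, job
def cap(n):
    c=viewer.get_calibration(n); p,d=viewer.camera(n); return p,d,c
def world(c,d,u,v):
    f=210/np.tan(np.radians(c['fovy'])/2); z=d[int(round(v)),int(round(u))]
    p=np.array([(u-c['cx'])/f*z,-(v-c['cy'])/f*z,-z,1]); return (np.linalg.inv(c['view'])@p)[:3]
def ray(c,u,v,h):
    f=210/np.tan(np.radians(c['fovy'])/2); M=np.linalg.inv(c['view'])
    o=M[:3,3]; r=M[:3,:3]@np.array([(u-c['cx'])/f,-(v-c['cy'])/f,-1]); return o+r*(h-o[2])/r[2]
def proj(c,p):
    f=210/np.tan(np.radians(c['fovy'])/2); q=c['view']@np.append(p,1); return c['cx']+f*q[0]/-q[2], c['cy']-f*q[1]/-q[2]
E
python3 - <<'E'
from h import *
for n in("scene","top","wrist"):
    p,d,c=cap(n); cv2.imwrite(f'pics/{n}0.png',p[:,:,::-1]); np.savez(f'{n}0.npz',p=p,d=d,**c)
    print(n,{k:(np.round(v,4).tolist() if hasattr(v,'tolist') else v) for k,v in c.items()},(d==0).mean())
o=monitor.get_obs();print({k:np.round(v,3).tolist() for k,v in o.items()})
E
```

```text
scene {'fovy': 53.4741591238442, 'cx': 286.5125051204816, 'cy': 208.31289267126556, 'view': [[0.2426, 0.9699, -0.021, -0.0851], [-0.5814, 0.1627, 0.7972, 0.2093], [0.7766, -0.1812, 0.6034, -1.5284], [0.0, 0.0, 0.0, 1.0]]} 0.0038180272108843537
top {'fovy': 42.82143292845134, 'cx': 291.7116561804728, 'cy': 208.37647041482901, 'view': [[-0.002, -1.0, -0.001, -0.0354], [0.9958, -0.0021, 0.0914, -0.532], [-0.0914, -0.0008, 0.9958, -1.7954], [0.0, 0.0, 0.0, 1.0]]} 0.004056122448979592
wrist {'fovy': 64.69741738130605, 'cx': 278.9146987165358, 'cy': 217.17817992302702, 'view': [[0.3332, 0.9429, -0.0022, -0.4987], [-0.9016, 0.3179, -0.2933, 0.0392], [-0.2758, 0.0997, 0.956, -0.3806], [0.0, 0.0, 0.0, 1.0]]} 0.004034863945578232
{'clock': 0.15, 'joint_pos': [1.231, 0.241, 0.004, 1.335, -0.0, 1.571], 'joint_vel': [-0.002, -0.002, 0.003, 0.0, 0.0, 0.002], 'tau': [0.0, -37.263, 25.264, 0.012, 0.0, 0.0], 'eef_pos': [0.166, 0.471, 0.21], 'tool_rot': [0.169, 0.986, -0.001, -0.0], 'ft_force': [-0.475, -0.547, -0.424], 'ft_torque': [0.015, -0.041, 0.078], 'grasp_force': 0.0, 'grip_width': 0.085}
```

View pics/top0.png

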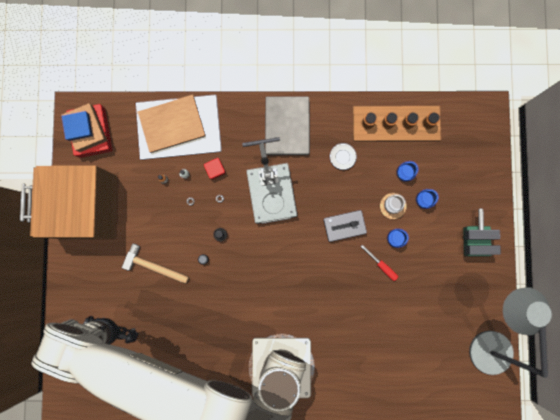

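View pics/scene0.png

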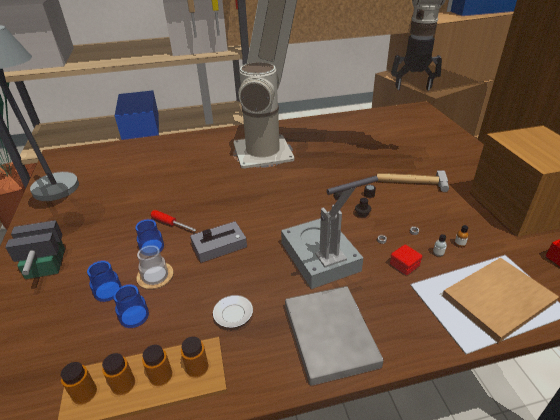

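The top view shows the clear flask on cork at (393,205). The three blue look-alikes are at (407,172), (427,199) and (397,239). Rings lie at (190,201) and (220,198). The black things are at (220,233), likely the stopper, and (203,259), likely the loupe. The shaker nest is at (273,204) with the clamp leaning back, and the switch box is at (345,226). The scene view agrees. Next I'll enlarge to confirm and measure.

```bash
cat > m1.py <<'E'
from h import *
L=lambda n:(lambda z:(z['p'],z['d'],{k:z[k] for k in('fovy','cx','cy','view')}))(np.load(f'{n}0.npz'))
p,d,c=L('top'); s,ds,cs=L('scene')
a=cv2.resize(p[150:275,150:310],None,fx=3.5,fy=3.5,interpolation=cv2.INTER_CUBIC)[:420]
b=cv2.resize(p[155:255,320:440],None,fx=2,fy=2,interpolation=cv2.INTER_CUBIC)
e=cv2.resize(s[180:255,345:475],None,fx=1.7,fy=1.7,interpolation=cv2.INTER_CUBIC)
o=np.zeros((600,800,3),np.uint8);o[:a.shape[0],:a.shape[1]]=a;o[:200,560:800]=b;o[450:450+e.shape[0],:e.shape[1]]=e
e=cv2.resize(s[215:330,85:255],None,fx=1.9,fy=1.9)
o[220:220+e.shape[0],800-e.shape[1]+83:800]=e[:,83:] if False else e[:, :240] if False else cv2.resize(e,(240,e.shape[0]))
g=cv2.resize(s[165:285,275:375],None,fx=1.5,fy=1.5);o[440:440+g.shape[0]-20,250:250+g.shape[1]]=g[:160]
cv2.imwrite('pics/c1.png',o[:,:,::-1])
hz=np.array([[world(c,d,u,v) for u in range(560)] for v in range(420)])
np.save('topw.npy',hz)
print('table z',np.median(hz[270:300,150:400,2]))
for n,(u0,u1,v0,v1) in dict(black1=(208,232,221,246),black2=(194,213,249,270),ring_a=(183,198,194,208),ring_b=(212,227,191,206),flask=(376,410,188,222),bottle1=(176,194,164,184),b2=(156,173,171,188),nub=(320,370,205,245),sh=(245,300,160,226)).items():
    w=hz[v0:v1,u0:u1].reshape(-1,3); m=w[:,2]>.006
    print(n,'zmax',w[:,2].max().round(4),'mean',w[m].mean(0).round(4),'ext',np.ptp(w[m],0).round(3),'top',w[w[:,2]>w[:,2].max()-.008].mean(0).round(4))
E
python3 m1.py
```

```text
table z 0.0016502702277101378
black1 zmax 1.8365 mean [0.4462 0.2064 0.0334] ext [0.125 0.287 1.83 ] top [ 0.3656 -0.0379  1.8365]
black2 zmax 1.8365 mean [0.3613 0.2597 0.0459] ext [0.068 0.335 1.83 ] top [ 0.3656 -0.0379  1.8365]
ring_a zmax 1.8365 mean [0.5564 0.3003 0.0483] ext [0.218 0.368 1.83 ] top [ 0.3656 -0.0379  1.8365]
ring_b zmax 0.0216 mean [0.5669 0.2136 0.0103] ext [0.049 0.049 0.016] top [0.567  0.2113 0.0179]
flask zmax 1.8365 mean [ 0.5411 -0.3777  0.0438] ext [0.238 0.402 1.83 ] top [ 0.3656 -0.0379  1.8365]
bottle1 zmax 1.8365 mean [0.6474 0.3245 0.0579] ext [0.323 0.401 1.83 ] top [ 0.3656 -0.0379  1.8365]
b2 zmax 0.0686 mean [0.6336 0.4024 0.0316] ext [0.056 0.055 0.062] top [0.6355 0.4063 0.0644]
nub zmax 1.8365 mean [ 0.473  -0.2128  0.0483] ext [0.179 0.264 1.83 ] top [ 0.3656 -0.0379  1.8365]
sh zmax 1.8365 mean [0.5813 0.0322 0.0608] ext [0.336 0.187 1.83 ] top [ 0.3656 -0.0379  1.8365]
```

View pics/c1.png

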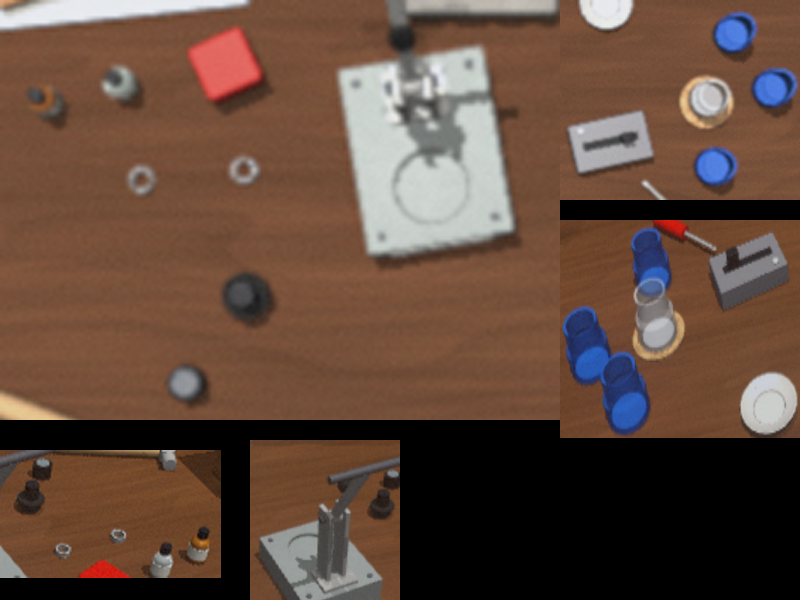

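The crop confirms three things:
- **Stopper:** it is at (220,233), black with a round knob on a flange. The thing at (203,259) with the grey lens is the loupe.
- **Flask:** the only clear one is on the cork at (393,205). The blue ones are decoys.
- **Slide:** the grip is at the right (−y, off) end. The white dot is at the left.

Next I'll measure these from the top view and check against the scene view.

```bash
cat >> h.py <<'E'
from scipy.spatial.transform import Rotation as R
def blobs(p,lo,hi,box,amin=8):
    u0,u1,v0,v1=box; h=cv2.cvtColor(p,cv2.COLOR_RGB2HSV)[v0:v1,u0:u1]
    m=cv2.inRange(h,np.array(lo),np.array(hi)); n,l,s,ce=cv2.connectedComponentsWithStats(m)
    return [(s[i,4],ce[i,0]+u0,ce[i,1]+v0,s[i,:4]+[u0,v0,0,0]) for i in np.argsort(-s[1:,4])+1 if s[i,4]>=amin],m
def goal(x,y,z,yaw=None,verbose=True,tilt=0):
    """shift/turn in tool axes from now to TCP (x,y,z), tool z down; tool y axis at angle yaw (mod pi)"""
    o=monitor.get_obs(); Rt=R.from_quat(o['tool_rot']); d=Rt.inv().apply(np.array([x,y,z])-o['eef_pos'])*100
    best=None
    cur=Rt.apply([0,1,0]); cy=np.arctan2(cur[1],cur[0])
    if yaw is None: yaw=cy
    dy=(yaw-cy+np.pi/2)%np.pi-np.pi/2
    ty=cy+dy; Y=np.array([np.cos(ty),np.sin(ty),0]); Z=np.array([0,0,-1.]); T=R.from_matrix(np.c_[np.cross(Y,Z),Y,Z])
    w=(Rt.inv()*T).as_rotvec()
    print('d cm',d.round(2),'w',w.round(3),'| at',np.round(o['eef_pos'],4),'toolY yaw',round(cy,3),'j6',round(o['joint_pos'][5],2),'grip',round(o['grip_width'],4),'gf',round(o['grasp_force'],1),'t',round(o['clock'],1),'F',np.round(o['ft_force'],1)); return d,w
E
cat > m2.py <<'E'
from h import *
z=np.load('top0.npz');p,d=z['p'],z['d'];c={k:z[k] for k in('fovy','cx','cy','view')}
z=np.load('wrist0.npz');M=np.linalg.inv(z['view']);o=monitor.get_obs();Rt=R.from_quat(o['tool_rot'])
print('cam in tool',Rt.inv().apply(M[:3,3]-o['eef_pos']).round(4),'look',Rt.inv().apply(-M[:3,2]).round(3))
hz=np.load('topw.npy');z_=hz[:,:,2]; ok=z_<.4
def ztop(n,box,lo,hi):
    u0,u1,v0,v1=box; w=hz[v0:v1,u0:u1].reshape(-1,3); w=w[(w[:,2]>lo)&(w[:,2]<hi)]; print(n,len(w),'c',w.mean(0).round(4),'mid',((w.max(0)+w.min(0))/2).round(4),'ext',np.ptp(w,0).round(3)); return w
ztop('knob',(205,235,218,248),.044,.06);ztop('flange',(205,235,218,248),.012,.06)
ztop('loupe',(192,215,247,272),.015,.05)
ztop('ringA',(181,200,192,211),.006,.03);ztop('ringB',(210,229,189,208),.006,.03)
ztop('flask',(374,412,186,224),.02,.12);ztop('rim',(374,412,186,224),.075,.12)
w=ztop('box',(318,375,203,248),.025,.045);
r=cv2.minAreaRect((w[:,:2]*1000).astype(np.float32));print(r)
ztop('grip',(318,375,203,248),.052,.08)
w=ztop('shaker',(240,305,155,232),.032,.056);print(cv2.minAreaRect((w[:,:2]*1000).astype(np.float32)))
ztop('post',(240,305,140,232),.12,.185);ztop('clamphi',(230,305,110,232),.19,.4)
b,_=blobs(p,(8,60,120),(25,200,255),(370,420,180,230));print('cork',[ (x[0],x[1].round(1),x[2].round(1),x[3]) for x in b[:3]])
for x in b[:1]:print(ray(c,x[3][0]+x[3][2]/2-.5,x[3][1]+x[3][3]/2-.5,.006).round(4))
E
python3 m2.py
```

```text
cam in tool [ 0.0743 -0.0003 -0.1642] look [-0.293 -0.001  0.956]
knob 43 c [0.4442 0.2077 0.0521] mid [0.4442 0.2077 0.0521] ext [0.02  0.023 0.015]
flange 161 c [0.4451 0.208  0.0311] mid [0.4562 0.2202 0.0359] ext [0.089 0.079 0.048]
loupe 80 c [0.3609 0.2633 0.0295] mid [0.3596 0.2632 0.0273] ext [0.03  0.032 0.025]
ringA 65 c [0.5601 0.3109 0.0096] mid [0.5598 0.3133 0.0127] ext [0.062 0.062 0.013]
ringB 65 c [0.5653 0.2118 0.0097] mid [0.5697 0.2133 0.0138] ext [0.062 0.062 0.016]
flask 233 c [ 0.5416 -0.3755  0.0608] mid [ 0.5366 -0.3792  0.0562] ext [0.076 0.061 0.071]
rim 86 c [ 0.5463 -0.3803  0.0848] mid [ 0.5454 -0.3801  0.084 ] ext [0.051 0.052 0.016]
box 840 c [ 0.4724 -0.2131  0.0363] mid [ 0.4724 -0.2145  0.0348] ext [0.104 0.139 0.02 ]
((472.9912414550781, -214.45681762695312), (80.05120849609375, 130.55148315429688), 12.596756935119629)
grip 31 c [ 0.4787 -0.2403  0.0628] mid [ 0.4779 -0.2397  0.0636] ext [0.017 0.02  0.014]
shaker 1975 c [0.5755 0.0319 0.0461] mid [0.5828 0.0337 0.044 ] ext [0.198 0.162 0.024]
((582.3124389648438, 33.19068145751953), (184.1450653076172, 139.8411407470703), 9.75877857208252)
post 100 c [0.624  0.0413 0.1725] mid [0.6271 0.041  0.1556] ext [0.041 0.045 0.058]
clamphi 310 c [0.682  0.0503 0.2752] mid [0.6686 0.0539 0.2503] ext [0.096 0.108 0.121]
cork [(np.int32(808), np.float64(394.7), np.float64(215.6), array([370, 192,  50,  38])), (np.int32(87), np.float64(393.8), np.float64(186.6), array([379, 180,  29,  10])), (np.int32(29), np.float64(376.0), np.float64(181.0), array([370, 180,  14,   4]))]
[ 0.5256 -0.389   0.006 ]
```

```bash
python3 -c "
from h import *
goal(.566,.212,.13); goal(.560,.311,.13)"
```

```text
d cm [-46.3  -11.08   8.02] w [-0.002  0.     0.   ] | at [0.1665 0.4709 0.21  ] toolY yaw 1.231 j6 1.57 grip 0.0853 gf 0.0 t 0.1 F [-0.5 -0.5 -0.4]
d cm [-42.43  -1.95   8.01] w [-0.002  0.     0.   ] | at [0.1665 0.4709 0.21  ] toolY yaw 1.231 j6 1.57 grip 0.0853 gf 0.0 t 0.1 F [-0.5 -0.5 -0.4]
```

Emit:
arm_command:
  increments:
    - {"dx": -42.4,"dy": -2,"dz": 0,"grip": 5}
    - {"dx": -42.4,"dy": -2,"dz": 0,"grip": 5}
    - {"dx": -42.4,"dy": -2,"dz": 0,"grip": 5}
    - {"dx": -42.4,"dy": -2,"dz": 0,"grip": 5}
    - {"dx": -42.4,"dy": -2,"dz": 8,"grip": 5}
    - {"dx": -42.4,"dy": -2,"dz": 8,"grip": 5}
    - {"dx": -42.4,"dy": -2,"dz": 8,"grip": 5}
    - {"dx": -42.4,"dy": -2,"dz": 8,"grip": 5}
    - {"dx": -42.4,"dy": -2,"dz": 8,"grip": 5}
    - {"dx": -42.4,"dy": -2,"dz": 8,"grip": 5}

```text
validation failed for argument at $.in...
```

Emit:
arm_command:
  increments:
    - {"grip": 5}
    - {"grip": 5}
    - {"grip": 5}
    - {"grip": 5}

```text
validation failed for argument at $.in...
```

```bash
cat > w.py <<'E'
import sys
from h import *
def wpts(n='wrist'):
    p,d,c=cap(n); f=210/np.tan(np.radians(c['fovy'])/2); v,u=np.mgrid[:420,:560]
    q=np.stack([(u-c['cx'])/f*d,-(v-c['cy'])/f*d,-d,np.ones_like(d)],-1)@np.linalg.inv(c['view']).T
    return p,d,c,q[...,:3]
def near(q,d,x,y,r,lo,hi):
    m=(d>0)&(np.hypot(q[...,0]-x,q[...,1]-y)<r)&(q[...,2]>lo)&(q[...,2]<hi); return m
def circ(pts):
    A=np.c_[2*pts,np.ones(len(pts))]; s=np.linalg.lstsq(A,(pts**2).sum(1),rcond=None)[0]; return s[:2],np.sqrt(s[2]+s[0]**2+s[1]**2)
def rep(n,q,m):
    w=q[m]; 
    if len(w)<5: print(n,'few',len(w)); return
    print(n,len(w),'c',w.mean(0).round(4),'mid',((w.max(0)+w.min(0))/2).round(4),'minrect',np.round(cv2.minEnclosingCircle((w[:,:2]*1000).astype(np.float32))[0],1),round(cv2.minEnclosingCircle((w[:,:2]*1000).astype(np.float32))[1],1),'zmed',np.median(w[:,2]).round(4))
E
python3 - <<'E'
from w import *
p,d,c,q=wpts(); cv2.imwrite('pics/w1.png',p[:,:,::-1])
print('table',np.median(q[...,2][(d>0)]).round(4))
rep('A',q,near(q,d,.56,.311,.035,.005,.02))
rep('B',q,near(q,d,.566,.212,.035,.005,.02))
goal(.56,.311,.13)
E
```

```text
table 0.0015
A few 0
B few 0
d cm [-42.43  -1.96   8.02] w [-0.001  0.     0.   ] | at [0.1665 0.471  0.2101] toolY yaw 1.231 j6 1.57 grip 0.0859 gf 0.0 t 0.2 F [-0.5 -0.7  0.5]
```

View pics/w1.png

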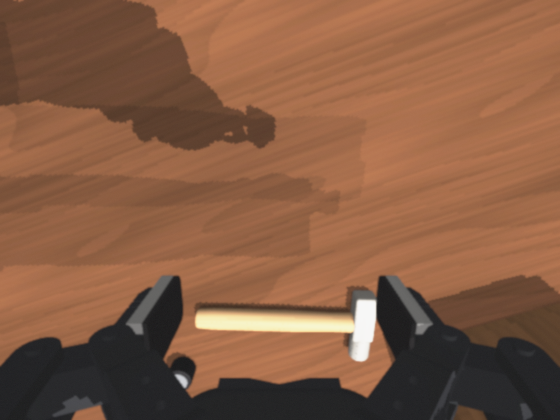

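The move was refused, so this wrist picture is still from the start pose and only shows the hammer at about (285,318). I'll retry with every field filled in.

Emit:
arm_command:
  increments:
    - {"dx": -42.4,"dy": -2.0,"dz": 0.0,"wx": 0.0,"wy": 0.0,"wz": 0.0,"grip": 5.0}

```text
clock: 0.3
eef_pos: [0.2095, 0.4543, 0.2104]
tool_rot: [0.165, 0.986, 0.0, -0.001]
ft_force: [1.8, 1.3, -0.5]
grip_width: 0.0732
grasp_force: 0.0
```

Emit:
arm_command:
  increments:
    - {"dx": -37.4,"dy": -1.8,"dz": 0,"wx": 0,"wy": 0,"wz": 0,"grip": 5}
    - {"dx": -37.4,"dy": -1.8,"dz": 0,"wx": 0,"wy": 0,"wz": 0,"grip": 5}
    - {"dx": -37.4,"dy": -1.8,"dz": 0,"wx": 0,"wy": 0,"wz": 0,"grip": 5}
    - {"dx": -37.4,"dy": -1.8,"dz": 0,"wx": 0,"wy": 0,"wz": 0,"grip": 5}
    - {"dx": -37.4,"dy": -1.8,"dz": 0,"wx": 0,"wy": 0,"wz": 0,"grip": 5}
    - {"dx": -37.4,"dy": -1.8,"dz": 8,"wx": 0,"wy": 0,"wz": 0,"grip": 5}
    - {"dx": -37.4,"dy": -1.8,"dz": 8,"wx": 0,"wy": 0,"wz": 0,"grip": 5}
    - {"dx": -37.4,"dy": -1.8,"dz": 8,"wx": 0,"wy": 0,"wz": 0,"grip": 5}
    - {"dx": -37.4,"dy": -1.8,"dz": 8,"wx": 0,"wy": 0,"wz": 0,"grip": 5}
    - {"dx": -37.4,"dy": -1.8,"dz": 8,"wx": 0,"wy": 0,"wz": 0,"grip": 5}

```text
clock: 1.3
eef_pos: [0.5593, 0.3097, 0.1286]
tool_rot: [0.17, 0.985, -0.001, -0.002]
ft_force: [-0.7, -0.4, 0.2]
grip_width: 0.0497
grasp_force: 0.0
```

```bash
python3 - <<'E'
from w import *
p,d,c,q=wpts(); cv2.imwrite('pics/w2.png',p[:,:,::-1])
m=d>0;print('table',np.median(q[...,2][m]).round(4))
rep('A',q,near(q,d,.56,.311,.035,.006,.02))
rep('B',q,near(q,d,.566,.212,.035,.006,.02))
goal(.56,.311,.13)
E
```

```text
table 0.0016
A 281 c [0.5588 0.3122 0.0105] mid [0.559  0.3121 0.0097] minrect [558.9 312.1] 11.8 zmed 0.0109
B 299 c [0.568  0.212  0.0102] mid [0.568  0.2116 0.0095] minrect [568.2 211.6] 12.0 zmed 0.0107
d cm [-0.07  0.05  0.03] w [-0.001 -0.001 -0.   ] | at [0.5592 0.3108 0.1303] toolY yaw 1.231 j6 0.85 grip 0.0501 gf 0.0 t 1.4 F [-0.1  0.7  0.5]
```

View pics/w2.png

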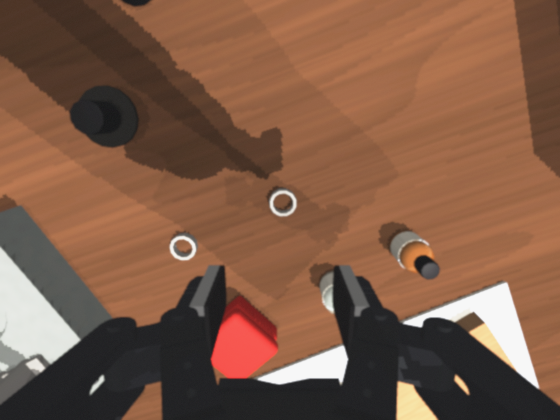

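Ring A is at (282,203), ring B at (183,247) and the stopper at (105,115). The fitted radii of 11.8 and 12.0 mm and the top at about 10 mm match the text. Now I'll grasp ring A.

Emit:
arm_command:
  increments:
    - {"dx": 0.05,"dy": 0.1,"dz": 5,"wx": 0,"wy": 0,"wz": 0,"grip": 5}
    - {"dx": 0.05,"dy": 0.1,"dz": 9,"wx": 0,"wy": 0,"wz": 0,"grip": 5}
    - {"dx": 0.05,"dy": 0.1,"dz": 11.5,"wx": 0,"wy": 0,"wz": 0,"grip": 5}
    - {"dx": 0.05,"dy": 0.1,"dz": 12.6,"wx": 0,"wy": 0,"wz": 0,"grip": 5}
    - {"dx": 0.05,"dy": 0.1,"dz": 12.6,"wx": 0,"wy": 0,"wz": 0,"grip": 5}
    - {"dx": 0.05,"dy": 0.1,"dz": 12.6,"wx": 0,"wy": 0,"wz": 0,"grip": 1.5}
    - {"dx": 0.05,"dy": 0.1,"dz": 12.6,"wx": 0,"wy": 0,"wz": 0,"grip": 1.5}
    - {"dx": 0.05,"dy": 0.1,"dz": 12.6,"wx": 0,"wy": 0,"wz": 0,"grip": 1.5}
    - {"dx": 0.05,"dy": 0.1,"dz": 12.6,"wx": 0,"wy": 0,"wz": 0,"grip": 1.5}
    - {"dx": 0.05,"dy": 0.1,"dz": 12.6,"wx": 0,"wy": 0,"wz": 0,"grip": 1.5}

```text
clock: 2.35
eef_pos: [0.5598, 0.3121, 0.0053]
tool_rot: [0.169, 0.986, 0.0, 0.0]
ft_force: [-0.8, 0.5, 0.4]
grip_width: 0.0148
grasp_force: 0.0
```

Emit:
arm_command:
  increments:
    - {"dx": 0,"dy": 0,"dz": -3,"wx": 0,"wy": 0,"wz": 0,"grip": 1.5}
    - {"dx": 0,"dy": 0,"dz": -8,"wx": 0,"wy": 0,"wz": 0,"grip": 1.5}
    - {"dx": 0,"dy": 0,"dz": -13,"wx": 0,"wy": 0,"wz": 0,"grip": 1.5}
    - {"dx": 0,"dy": 0,"dz": -18,"wx": 0,"wy": 0,"wz": 0,"grip": 1.5}
    - {"dx": 0,"dy": 0,"dz": -20,"wx": 0,"wy": 0,"wz": 0,"grip": 1.5}

```text
clock: 2.85
eef_pos: [0.5616, 0.3131, 0.2116]
tool_rot: [0.169, 0.986, 0.003, 0.004]
ft_force: [0.8, 0.1, -0.1]
grip_width: 0.0151
grasp_force: 0.0
```

```bash
python3 -c "
from h import *
goal(.45,.05,.2); goal(.45,-.3,.2);goal(.5454,-.38,.2)"
```

```text
d cm [  1.75 -28.54   0.93] w [ 0.007  0.007 -0.   ] | at [0.5616 0.3131 0.2116] toolY yaw 1.231 j6 0.85 grip 0.0151 gf 0.0 t 2.9 F [ 0.8  0.1 -0.1]
d cm [ -9.92 -61.53   0.76] w [ 0.007  0.007 -0.   ] | at [0.5616 0.3131 0.2116] toolY yaw 1.231 j6 0.85 grip 0.0151 gf 0.0 t 2.9 F [ 0.8  0.1 -0.1]
d cm [-21.58 -65.89   0.81] w [ 0.007  0.007 -0.   ] | at [0.5616 0.3131 0.2116] toolY yaw 1.231 j6 0.85 grip 0.0151 gf 0.0 t 2.9 F [ 0.8  0.1 -0.1]
```

The grasp missed: the fingers closed to 15 mm on nothing. I'll look again.

```bash
python3 - <<'E'
from w import *
p,d,c,q=wpts(); cv2.imwrite('pics/w3.png',p[:,:,::-1])
rep('A',q,near(q,d,.56,.311,.05,.006,.02))
rep('B',q,near(q,d,.566,.212,.035,.006,.02))
# finger tips
o=monitor.get_obs(); T=R.from_quat(o['tool_rot']).inv().apply((q-o['eef_pos']).reshape(-1,3)).reshape(q.shape)
m=(d>0)&(T[...,2]>-.06)&(T[...,2]<.03)&(abs(T[...,0])<.05)&(abs(T[...,1])<.08)
w=T[m];print(len(w),w.min(0).round(4),w.max(0).round(4)); 
for s in(-1,1):
  k=w[w[:,1]*s>0]; k=k[k[:,2]>k[:,2].max()-.004]; print(k.mean(0).round(4))
E
```

```text
A 175 c [0.559  0.312  0.0107] mid [0.5591 0.312  0.0094] minrect [559.2 311.9] 12.0 zmed 0.0111
B 178 c [0.5681 0.2117 0.0104] mid [0.568  0.2113 0.0096] minrect [568.3 211.5] 11.9 zmed 0.011
3272 [-0.0118 -0.0257 -0.06  ] [ 0.0124  0.0203 -0.0186]
[ 0.0038 -0.0112 -0.0218]
[-0.002   0.0082 -0.0203]
```

View pics/w3.png

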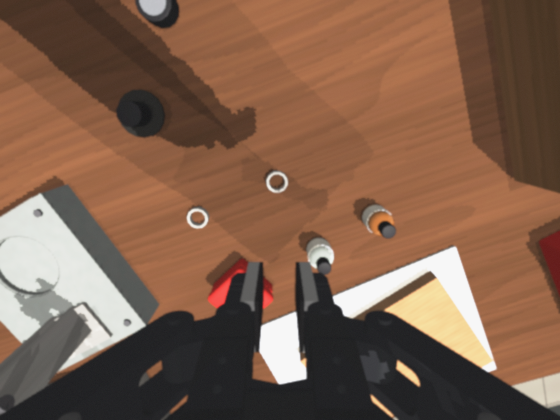

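The ring hasn't moved. The depth picture puts the fingertips about 19 mm short of the reported TCP, so the fingers closed above the ring. I'll go lower, watching the force.

Emit:
arm_command:
  increments:
    - {"dx": 0,"dy": 0,"dz": 5,"wx": 0,"wy": 0,"wz": 0,"grip": 4.5}
    - {"dx": 0,"dy": 0,"dz": 10,"wx": 0,"wy": 0,"wz": 0,"grip": 4.5}
    - {"dx": 0,"dy": 0,"dz": 15,"wx": 0,"wy": 0,"wz": 0,"grip": 4.5}
    - {"dx": 0,"dy": 0,"dz": 18,"wx": 0,"wy": 0,"wz": 0,"grip": 4.5}
    - {"dx": 0,"dy": 0,"dz": 20,"wx": 0,"wy": 0,"wz": 0,"grip": 4.5}
    - {"dx": 0,"dy": 0,"dz": 20.4,"wx": 0,"wy": 0,"wz": 0,"grip": 4.5}
    - {"dx": 0,"dy": 0,"dz": 20.4,"wx": 0,"wy": 0,"wz": 0,"grip": 4.5}

```text
clock: 3.6
eef_pos: [0.5589, 0.3117, -0.0001]
tool_rot: [0.169, 0.986, -0.001, -0.001]
ft_force: [-0.2, 0.8, 0.2]
grip_width: 0.045
grasp_force: 0.0
```

```bash
python3 - <<'E'
from w import *
p,d,c,q=wpts(); cv2.imwrite('pics/w4.png',p[:,:,::-1])
o=monitor.get_obs(); T=R.from_quat(o['tool_rot']).inv().apply((q-o['eef_pos']).reshape(-1,3)).reshape(q.shape)
m=(d>0)&(q[...,2]>.005)&(T[...,2]>-.06)&(abs(T[...,0])<.02)&(abs(T[...,1])>.018)&(abs(T[...,1])<.05)
w=T[m]
for s in(-1,1):
  k=w[w[:,1]*s>0]; k=k[k[:,2]>k[:,2].max()-.004]; print(k.mean(0).round(4),k.max(0).round(4))
goal(.559,.312,0)
E
```

```text
[-0.0003 -0.0238 -0.0241] [ 0.0098 -0.0237 -0.0219]
[-0.0004  0.0212 -0.0241] [ 0.01    0.0214 -0.0216]
d cm [ 0.08 -0.06  0.14] w [ 0.001  0.001 -0.   ] | at [0.5599 0.3123 0.0014] toolY yaw 1.231 j6 0.85 grip 0.0448 gf 0.0 t 3.6 F [-0.6 -0.   0.3]
```

View pics/w4.png

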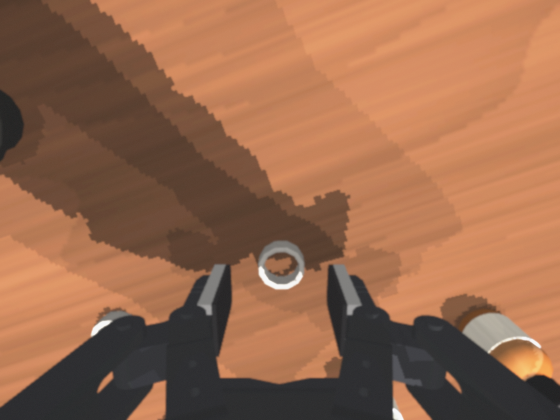

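The ring sits between the tips at (281,265). The tips are about 22 mm above the reported TCP, so I'll lower 16 mm and close.

Emit:
arm_command:
  increments:
    - {"dx": 0,"dy": 0,"dz": 0.8,"wx": 0,"wy": 0,"wz": 0,"grip": 4}
    - {"dx": 0,"dy": 0,"dz": 1.3,"wx": 0,"wy": 0,"wz": 0,"grip": 4}
    - {"dx": 0,"dy": 0,"dz": 1.6,"wx": 0,"wy": 0,"wz": 0,"grip": 4}
    - {"dx": 0,"dy": 0,"dz": 1.6,"wx": 0,"wy": 0,"wz": 0,"grip": 4}

```text
clock: 4.05
eef_pos: [0.5591, 0.3118, -0.0156]
tool_rot: [0.169, 0.986, -0.0, -0.0]
ft_force: [-0.0, 0.8, 0.0]
grip_width: 0.0399
grasp_force: 0.0
```

Emit:
arm_command:
  increments:
    - {"dx": 0,"dy": 0,"dz": 0,"wx": 0,"wy": 0,"wz": 0,"grip": 1.5}
    - {"dx": 0,"dy": 0,"dz": 0,"wx": 0,"wy": 0,"wz": 0,"grip": 1.5}
    - {"dx": 0,"dy": 0,"dz": 0,"wx": 0,"wy": 0,"wz": 0,"grip": 1.5}
    - {"dx": 0,"dy": 0,"dz": 0,"wx": 0,"wy": 0,"wz": 0,"grip": 1.5}
    - {"dx": 0,"dy": 0,"dz": 0,"wx": 0,"wy": 0,"wz": 0,"grip": 1.5}

```text
clock: 4.55
eef_pos: [0.5598, 0.3122, -0.0147]
tool_rot: [0.169, 0.986, 0.0, 0.0]
ft_force: [-1.3, -0.4, 3.3]
grip_width: 0.0191
grasp_force: 58.8
```

Emit:
arm_command:
  increments:
    - {"dx": 0,"dy": 0,"dz": -2,"wx": 0,"wy": 0,"wz": 0,"grip": 1.5}
    - {"dx": 0,"dy": 0,"dz": -5,"wx": 0,"wy": 0,"wz": 0,"grip": 1.5}
    - {"dx": 0,"dy": 0,"dz": -8,"wx": 0,"wy": 0,"wz": 0,"grip": 1.5}
    - {"dx": 0,"dy": 0,"dz": -12,"wx": 0,"wy": 0,"wz": 0,"grip": 1.5}
    - {"dx": 0,"dy": 0,"dz": -12,"wx": 0,"wy": 0,"wz": 0,"grip": 1.5}

```text
clock: 5.05
eef_pos: [0.5632, 0.3141, 0.1112]
tool_rot: [0.169, 0.986, 0.004, 0.005]
ft_force: [1.3, 0.6, 0.4]
grip_width: 0.0196
grasp_force: 58.7
```

```bash
python3 - <<'E'
from w import *
p,d,c,q=wpts(); cv2.imwrite('pics/w5.png',cv2.resize(p[150:400,180:380,::-1],None,fx=2,fy=2))
rep('A',q,near(q,d,.56,.311,.05,.006,.02))
rep('B',q,near(q,d,.566,.212,.035,.006,.02))
goal(.45,.05,.2); goal(.45,-.3,.2);goal(.5454,-.38,.2)
E
```

```text
A few 0
B 347 c [0.5679 0.2121 0.0101] mid [0.5683 0.2117 0.0097] minrect [568.4 211.5] 12.2 zmed 0.0108
d cm [  1.72 -28.5   -9.34] w [ 0.006  0.005 -0.   ] | at [0.5618 0.3134 0.1083] toolY yaw 1.231 j6 0.85 grip 0.0194 gf 58.7 t 5.1 F [ 0.1  0.8 -0.7]
d cm [ -9.95 -61.5   -9.47] w [ 0.006  0.005 -0.   ] | at [0.5618 0.3134 0.1083] toolY yaw 1.231 j6 0.85 grip 0.0194 gf 58.7 t 5.1 F [ 0.1  0.8 -0.7]
d cm [-21.61 -65.86  -9.43] w [ 0.006  0.005 -0.   ] | at [0.5618 0.3134 0.1083] toolY yaw 1.231 j6 0.85 grip 0.0194 gf 58.7 t 5.1 F [ 0.1  0.8 -0.7]
```

View pics/w5.png

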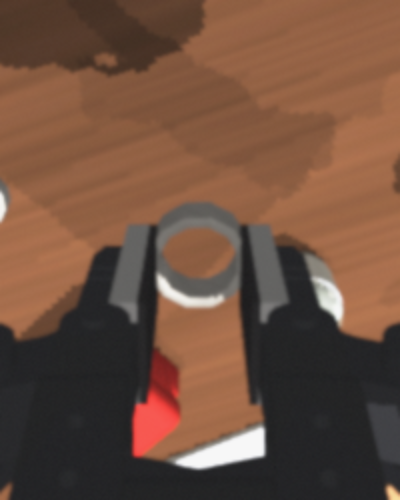

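The ring is held, seen at (200,255) in the crop. Now I'll carry it over to the flask.

Emit:
arm_command:
  increments:
    - {"dx": 0,"dy": 0,"dz": -5,"wx": 0,"wy": 0,"wz": 0,"grip": 1.5}
    - {"dx": 1.7,"dy": -28.5,"dz": -9.4,"wx": 0,"wy": 0,"wz": 0,"grip": 1.5}
    - {"dx": 1.7,"dy": -28.5,"dz": -9.4,"wx": 0,"wy": 0,"wz": 0,"grip": 1.5}
    - {"dx": 1.7,"dy": -28.5,"dz": -9.4,"wx": 0,"wy": 0,"wz": 0,"grip": 1.5}
    - {"dx": 1.7,"dy": -28.5,"dz": -9.4,"wx": 0,"wy": 0,"wz": 0,"grip": 1.5}
    - {"dx": 1.7,"dy": -28.5,"dz": -9.4,"wx": 0,"wy": 0,"wz": 0,"grip": 1.5}
    - {"dx": 1.7,"dy": -28.5,"dz": -9.4,"wx": 0,"wy": 0,"wz": 0,"grip": 1.5}
    - {"dx": 1.7,"dy": -28.5,"dz": -9.4,"wx": 0,"wy": 0,"wz": 0,"grip": 1.5}

```text
clock: 5.9
eef_pos: [0.446, 0.0455, 0.1983]
tool_rot: [0.172, 0.985, -0.001, -0.001]
ft_force: [1.2, 0.4, 0.3]
grip_width: 0.0191
grasp_force: 58.9
```

Emit:
arm_command:
  increments:
    - {"dx": -19,"dy": -39,"dz": 0,"wx": 0,"wy": 0,"wz": 0,"grip": 1.5}
    - {"dx": -19,"dy": -39,"dz": 0,"wx": 0,"wy": 0,"wz": 0,"grip": 1.5}
    - {"dx": -19,"dy": -39,"dz": 0,"wx": 0,"wy": 0,"wz": 0,"grip": 1.5}
    - {"dx": -19,"dy": -39,"dz": 0,"wx": 0,"wy": 0,"wz": 0,"grip": 1.5}
    - {"dx": -19,"dy": -39,"dz": 0,"wx": 0,"wy": 0,"wz": 0,"grip": 1.5}
    - {"dx": -19,"dy": -39,"dz": 0,"wx": 0,"wy": 0,"wz": 0,"grip": 1.5}
    - {"dx": -19,"dy": -39,"dz": 0,"wx": 0,"wy": 0,"wz": 0,"grip": 1.5}
    - {"dx": -19,"dy": -39,"dz": 0,"wx": 0,"wy": 0,"wz": 0,"grip": 1.5}
    - {"dx": -19,"dy": -39,"dz": 0,"wx": 0,"wy": 0,"wz": 0,"grip": 1.5}
    - {"dx": -19,"dy": -39,"dz": 0,"wx": 0,"wy": 0,"wz": 0,"grip": 1.5}

```text
clock: 6.9
eef_pos: [0.4974, -0.3857, 0.1952]
tool_rot: [0.171, 0.985, 0.0, -0.001]
ft_force: [-0.1, 0.2, -1.4]
grip_width: 0.0194
grasp_force: 58.9
```

```bash
python3 - <<'E'
from w import *
p,d,c,q=wpts()
rep('rim',q,near(q,d,.5454,-.38,.045,.075,.1))
rep('coaster',q,near(q,d,.5454,-.38,.06,.004,.012))
b,m=blobs(p,(8,70,150),(22,190,255),(0,560,0,420),150);print([(x[0],x[1].round(),x[2].round(),ray(c,x[1],x[2],.006).round(3)) for x in b[:3]])
goal(.5454,-.38,.08)
E
```

```text
rim 902 c [ 0.5409 -0.3807  0.0833] mid [ 0.5446 -0.3831  0.0812] minrect [ 546.  -383.1] 25.9 zmed 0.0846
coaster 1982 c [ 0.5259 -0.3825  0.0076] mid [ 0.535  -0.3841  0.0081] minrect [ 542.  -384.2] 44.9 zmed 0.0073
[(np.int32(44915), np.float64(456.0), np.float64(182.0), array([ 0.557, -0.203,  0.006])), (np.int32(39105), np.float64(104.0), np.float64(222.0), array([ 0.468, -0.584,  0.006])), (np.int32(4755), np.float64(217.0), np.float64(40.0), array([ 0.342, -0.393,  0.006]))]
d cm [-4.46  1.9  11.54] w [ 0.002 -0.003  0.   ] | at [ 0.4973 -0.3832  0.1956] toolY yaw 1.228 j6 -0.31 grip 0.0193 gf 58.9 t 7.0 F [ 0.1 -0.5 -0.2]
```

Rim radius 25.9 mm at z 0.085 and coaster radius 44.9 mm both match. Now I'll lower the ring over the mouth and release it.

Emit:
arm_command:
  increments:
    - {"dx": -4.55,"dy": 1.7,"dz": 0,"wx": 0,"wy": 0,"wz": 0,"grip": 1.5}
    - {"dx": -4.55,"dy": 1.7,"dz": 5,"wx": 0,"wy": 0,"wz": 0,"grip": 1.5}
    - {"dx": -4.55,"dy": 1.7,"dz": 9,"wx": 0,"wy": 0,"wz": 0,"grip": 1.5}
    - {"dx": -4.55,"dy": 1.7,"dz": 12,"wx": 0,"wy": 0,"wz": 0,"grip": 1.5}
    - {"dx": -4.55,"dy": 1.7,"dz": 12,"wx": 0,"wy": 0,"wz": 0,"grip": 1.5}
    - {"dx": -4.55,"dy": 1.7,"dz": 12,"wx": 0,"wy": 0,"wz": 0,"grip": 1.5}
    - {"dx": -4.55,"dy": 1.7,"dz": 12,"wx": 0,"wy": 0,"wz": 0,"grip": 4.5}
    - {"dx": -4.55,"dy": 1.7,"dz": 12,"wx": 0,"wy": 0,"wz": 0,"grip": 4.5}
    - {"dx": -4.55,"dy": 1.7,"dz": 12,"wx": 0,"wy": 0,"wz": 0,"grip": 4.5}
    - {"dx": -4.55,"dy": 1.7,"dz": 12,"wx": 0,"wy": 0,"wz": 0,"grip": 4.5}

```text
clock: 7.95
eef_pos: [0.5466, -0.3816, 0.0801]
tool_rot: [0.169, 0.986, -0.0, 0.001]
ft_force: [0.4, 0.0, -0.4]
grip_width: 0.0452
grasp_force: 0.0
```

Emit:
arm_command:
  increments:
    - {"dx": 0,"dy": 0,"dz": -5,"wx": 0,"wy": 0,"wz": 0,"grip": 4.5}
    - {"dx": 0,"dy": 0,"dz": -10,"wx": 0,"wy": 0,"wz": 0,"grip": 4.5}
    - {"dx": 0,"dy": 0,"dz": -12,"wx": 0,"wy": 0,"wz": 0,"grip": 4.5}
    - {"dx": 0,"dy": 0,"dz": -12,"wx": 0,"wy": 0,"wz": 0,"grip": 4.5}

```text
clock: 8.35
eef_pos: [0.5483, -0.3829, 0.2047]
tool_rot: [0.169, 0.986, -0.002, 0.005]
ft_force: [-0.2, -0.3, -0.0]
grip_width: 0.0453
grasp_force: 0.0
```

```bash
python3 - <<'E'
from w import *
p,d,c,q=wpts(); u,v=map(int,proj(c,[.546,-.382,.05]))
cv2.imwrite('pics/w6.png',cv2.resize(p[max(v-110,0):v+110,max(u-110,0):u+110,::-1],None,fx=2,fy=2))
rep('rim',q,near(q,d,.5454,-.38,.045,.075,.1))
rep('inside',q,near(q,d,.546,-.382,.018,.0,.06))
goal(.45,-.05,.2);goal(.5,.2,.2)
E
```

```text
rim 1112 c [ 0.5463 -0.3831  0.0839] mid [ 0.5461 -0.3831  0.0813] minrect [ 546.4 -383.1] 25.9 zmed 0.0848
inside 543 c [ 0.55   -0.3838  0.0155] mid [ 0.5505 -0.3829  0.017 ] minrect [ 547.7 -382.4] 17.5 zmed 0.0128
d cm [2.024e+01 2.807e+01 1.000e-02] w [-0.001  0.005  0.   ] | at [ 0.5472 -0.3821  0.2016] toolY yaw 1.231 j6 -0.27 grip 0.0452 gf 0.0 t 8.4 F [-0.5  0.7 -1. ]
d cm [ 2.386e+01  5.331e+01 -5.000e-02] w [-0.001  0.005  0.   ] | at [ 0.5472 -0.3821  0.2016] toolY yaw 1.231 j6 -0.27 grip 0.0452 gf 0.0 t 8.4 F [-0.5  0.7 -1. ]
```

View pics/w6.png

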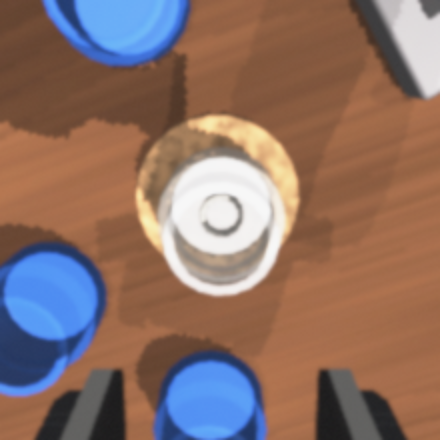

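Ring A lies inside the flask at (222,213) in the crop. Next is ring B.

Emit:
arm_command:
  increments:
    - {"dx": 20.2,"dy": 28.1,"dz": 0,"wx": 0,"wy": 0,"wz": 0,"grip": 4.5}
    - {"dx": 20.2,"dy": 28.1,"dz": 0,"wx": 0,"wy": 0,"wz": 0,"grip": 4.5}
    - {"dx": 20.2,"dy": 28.1,"dz": 0,"wx": 0,"wy": 0,"wz": 0,"grip": 4.5}
    - {"dx": 20.2,"dy": 28.1,"dz": 0,"wx": 0,"wy": 0,"wz": 0,"grip": 4.5}
    - {"dx": 20.2,"dy": 28.1,"dz": 0,"wx": 0,"wy": 0,"wz": 0,"grip": 4.5}
    - {"dx": 20.2,"dy": 28.1,"dz": 0,"wx": 0,"wy": 0,"wz": 0,"grip": 4.5}
    - {"dx": 20.2,"dy": 28.1,"dz": 0,"wx": 0,"wy": 0,"wz": 0,"grip": 4.5}
    - {"dx": 20.2,"dy": 28.1,"dz": 0,"wx": 0,"wy": 0,"wz": 0,"grip": 4.5}

```text
clock: 9.2
eef_pos: [0.446, -0.0445, 0.1972]
tool_rot: [0.166, 0.986, 0.001, -0.002]
ft_force: [-0.1, 0.0, 0.7]
grip_width: 0.045
grasp_force: 0.0
```

Emit:
arm_command:
  increments:
    - {"dx": -2.4,"dy": 28.7,"dz": 0,"wx": 0,"wy": 0,"wz": 0,"grip": 4.5}
    - {"dx": -2.4,"dy": 28.7,"dz": 0,"wx": 0,"wy": 0,"wz": 0,"grip": 4.5}
    - {"dx": -2.4,"dy": 28.7,"dz": 0,"wx": 0,"wy": 0,"wz": 0,"grip": 4.5}
    - {"dx": -2.4,"dy": 28.7,"dz": 0,"wx": 0,"wy": 0,"wz": 0,"grip": 4.5}
    - {"dx": -2.4,"dy": 28.7,"dz": 0,"wx": 0,"wy": 0,"wz": 0,"grip": 4.5}
    - {"dx": -2.4,"dy": 28.7,"dz": 4,"wx": 0,"wy": 0,"wz": 0,"grip": 4.5}
    - {"dx": -2.4,"dy": 28.7,"dz": 7,"wx": 0,"wy": 0,"wz": 0,"grip": 4.5}
    - {"dx": -2.4,"dy": 28.7,"dz": 7,"wx": 0,"wy": 0,"wz": 0,"grip": 4.5}
    - {"dx": -2.4,"dy": 28.7,"dz": 7,"wx": 0,"wy": 0,"wz": 0,"grip": 4.5}

```text
clock: 10.1
eef_pos: [0.5665, 0.2124, 0.1271]
tool_rot: [0.169, 0.986, -0.001, -0.002]
ft_force: [0.4, -0.7, 1.3]
grip_width: 0.0451
grasp_force: 0.0
```

```bash
python3 - <<'E'
from w import *
p,d,c,q=wpts()
rep('B',q,near(q,d,.568,.212,.05,.006,.02))
rep('A?',q,near(q,d,.559,.312,.04,.006,.02))
rep('knob',q,near(q,d,.444,.208,.03,.045,.06));rep('flange',q,near(q,d,.444,.208,.04,.019,.06))
goal(.568,.212,-.016)
E
```

```text
B 274 c [0.5679 0.2115 0.0106] mid [0.5684 0.2114 0.0097] minrect [568.2 211.4] 12.0 zmed 0.0109
A? few 0
knob 1153 c [0.4453 0.2072 0.052 ] mid [0.4449 0.2068 0.0498] minrect [444.9 206.7] 12.0 zmed 0.0522
flange 3401 c [0.4468 0.2082 0.0342] mid [0.445  0.2068 0.0369] minrect [444.7 206.7] 23.5 zmed 0.0249
d cm [-0.04 -0.04 14.51] w [-0.001 -0.    -0.   ] | at [0.5678 0.2126 0.1291] toolY yaw 1.23 j6 0.7 grip 0.0453 gf 0.0 t 10.2 F [0.3 0.1 0.2]
```

Emit:
arm_command:
  increments:
    - {"dx": 0,"dy": -0.1,"dz": 5,"wx": 0,"wy": 0,"wz": 0,"grip": 4.5}
    - {"dx": 0,"dy": -0.1,"dz": 10,"wx": 0,"wy": 0,"wz": 0,"grip": 4.5}
    - {"dx": 0,"dy": -0.1,"dz": 13,"wx": 0,"wy": 0,"wz": 0,"grip": 4.5}
    - {"dx": 0,"dy": -0.1,"dz": 14.5,"wx": 0,"wy": 0,"wz": 0,"grip": 4}
    - {"dx": 0,"dy": -0.1,"dz": 14.5,"wx": 0,"wy": 0,"wz": 0,"grip": 4}
    - {"dx": 0,"dy": -0.1,"dz": 14.5,"wx": 0,"wy": 0,"wz": 0,"grip": 1.5}
    - {"dx": 0,"dy": -0.1,"dz": 14.5,"wx": 0,"wy": 0,"wz": 0,"grip": 1.5}
    - {"dx": 0,"dy": -0.1,"dz": 14.5,"wx": 0,"wy": 0,"wz": 0,"grip": 1.5}
    - {"dx": 0,"dy": -0.1,"dz": 14.5,"wx": 0,"wy": 0,"wz": 0,"grip": 1.5}
    - {"dx": 0,"dy": -0.1,"dz": 14.5,"wx": 0,"wy": 0,"wz": 0,"grip": 1.5}

```text
clock: 11.15
eef_pos: [0.5696, 0.2129, -0.0134]
tool_rot: [0.169, 0.986, 0.001, 0.003]
ft_force: [-0.0, -2.2, 7.3]
grip_width: 0.0189
grasp_force: 59.0
```

Emit:
arm_command:
  increments:
    - {"dx": 0,"dy": 0,"dz": -5,"wx": 0,"wy": 0,"wz": 0,"grip": 1.5}
    - {"dx": 0,"dy": 0,"dz": -10,"wx": 0,"wy": 0,"wz": 0,"grip": 1.5}
    - {"dx": 0,"dy": 0,"dz": -15,"wx": 0,"wy": 0,"wz": 0,"grip": 1.5}
    - {"dx": 0,"dy": 0,"dz": -20,"wx": 0,"wy": 0,"wz": 0,"grip": 1.5}
    - {"dx": 0,"dy": 0,"dz": -21.6,"wx": 0,"wy": 0,"wz": 0,"grip": 1.5}
    - {"dx": 0,"dy": 0,"dz": -21.6,"wx": 0,"wy": 0,"wz": 0,"grip": 1.5}

```text
clock: 11.75
eef_pos: [0.5697, 0.2138, 0.2052]
tool_rot: [0.169, 0.986, 0.003, 0.004]
ft_force: [1.2, -0.4, -0.5]
grip_width: 0.0189
grasp_force: 58.7
```

```bash
python3 -c "
from h import *
goal(.45,-.05,.2);goal(.546,-.3825,.2)"
```

```text
d cm [  2.51 -28.87   0.31] w [ 0.007  0.008 -0.   ] | at [0.5697 0.2138 0.2052] toolY yaw 1.231 j6 0.7 grip 0.0189 gf 58.7 t 11.8 F [ 1.2 -0.4 -0.5]
d cm [-17.62 -57.02   0.27] w [ 0.007  0.008 -0.   ] | at [0.5697 0.2138 0.2052] toolY yaw 1.231 j6 0.7 grip 0.0189 gf 58.7 t 11.8 F [ 1.2 -0.4 -0.5]
```

Emit:
arm_command:
  increments:
    - {"dx": 2.5,"dy": -28.8,"dz": 0,"wx": 0,"wy": 0,"wz": 0,"grip": 1.5}
    - {"dx": 2.5,"dy": -28.8,"dz": 0,"wx": 0,"wy": 0,"wz": 0,"grip": 1.5}
    - {"dx": 2.5,"dy": -28.8,"dz": 0,"wx": 0,"wy": 0,"wz": 0,"grip": 1.5}
    - {"dx": 2.5,"dy": -28.8,"dz": 0,"wx": 0,"wy": 0,"wz": 0,"grip": 1.5}
    - {"dx": 2.5,"dy": -28.8,"dz": 0,"wx": 0,"wy": 0,"wz": 0,"grip": 1.5}
    - {"dx": 2.5,"dy": -28.8,"dz": 0,"wx": 0,"wy": 0,"wz": 0,"grip": 1.5}
    - {"dx": 2.5,"dy": -28.8,"dz": 0,"wx": 0,"wy": 0,"wz": 0,"grip": 1.5}

```text
clock: 12.45
eef_pos: [0.4445, -0.0537, 0.1985]
tool_rot: [0.172, 0.985, -0.001, -0.002]
ft_force: [0.1, 0.9, -1.1]
grip_width: 0.019
grasp_force: 58.8
```

Emit:
arm_command:
  increments:
    - {"dx": -20.1,"dy": -28.1,"dz": 0,"wx": 0,"wy": 0,"wz": 0,"grip": 1.5}
    - {"dx": -20.1,"dy": -28.1,"dz": 0,"wx": 0,"wy": 0,"wz": 0,"grip": 1.5}
    - {"dx": -20.1,"dy": -28.1,"dz": 0,"wx": 0,"wy": 0,"wz": 0,"grip": 1.5}
    - {"dx": -20.1,"dy": -28.1,"dz": 0,"wx": 0,"wy": 0,"wz": 0,"grip": 1.5}
    - {"dx": -20.1,"dy": -28.1,"dz": 0,"wx": 0,"wy": 0,"wz": 0,"grip": 1.5}
    - {"dx": -20.1,"dy": -28.1,"dz": 0,"wx": 0,"wy": 0,"wz": 0,"grip": 1.5}
    - {"dx": -20.1,"dy": -28.1,"dz": 0,"wx": 0,"wy": 0,"wz": 0,"grip": 1.5}
    - {"dx": -20.1,"dy": -28.1,"dz": 0,"wx": 0,"wy": 0,"wz": 0,"grip": 1.5}

```text
clock: 13.25
eef_pos: [0.5439, -0.3867, 0.1944]
tool_rot: [0.171, 0.985, 0.0, -0.002]
ft_force: [0.2, 0.1, -1.4]
grip_width: 0.019
grasp_force: 58.8
```

```bash
python3 -c "
from h import *
goal(.546,-.3825,.076)"
```

```text
d cm [-0.1   0.46 11.84] w [ 0.    -0.004  0.   ] | at [ 0.5439 -0.3867  0.1944] toolY yaw 1.226 j6 -0.27 grip 0.019 gf 58.8 t 13.2 F [ 0.2  0.1 -1.4]
```

Emit:
arm_command:
  increments:
    - {"dx": 0,"dy": 0.1,"dz": 5,"wx": 0,"wy": 0,"wz": 0,"grip": 1.5}
    - {"dx": 0,"dy": 0.1,"dz": 9,"wx": 0,"wy": 0,"wz": 0,"grip": 1.5}
    - {"dx": 0,"dy": 0.1,"dz": 12,"wx": 0,"wy": 0,"wz": 0,"grip": 1.5}
    - {"dx": 0,"dy": 0.1,"dz": 12,"wx": 0,"wy": 0,"wz": 0,"grip": 1.5}
    - {"dx": 0,"dy": 0.1,"dz": 12,"wx": 0,"wy": 0,"wz": 0,"grip": 1.5}
    - {"dx": 0,"dy": 0.1,"dz": 12,"wx": 0,"wy": 0,"wz": 0,"grip": 1.5}
    - {"dx": 0,"dy": 0.1,"dz": 12,"wx": 0,"wy": 0,"wz": 0,"grip": 4.5}
    - {"dx": 0,"dy": 0.1,"dz": 12,"wx": 0,"wy": 0,"wz": 0,"grip": 4.5}
    - {"dx": 0,"dy": 0.1,"dz": 12,"wx": 0,"wy": 0,"wz": 0,"grip": 4.5}
    - {"dx": 0,"dy": 0.1,"dz": 12,"wx": 0,"wy": 0,"wz": 0,"grip": 4.5}

```text
clock: 14.25
eef_pos: [0.5441, -0.3817, 0.0804]
tool_rot: [0.169, 0.986, -0.0, 0.0]
ft_force: [-0.8, 0.3, -0.5]
grip_width: 0.045
grasp_force: 0.0
```

Emit:
arm_command:
  increments:
    - {"dx": 0,"dy": 0,"dz": -5,"wx": 0,"wy": 0,"wz": 0,"grip": 4.5}
    - {"dx": 0,"dy": 0,"dz": -10,"wx": 0,"wy": 0,"wz": 0,"grip": 4.5}
    - {"dx": 0,"dy": 0,"dz": -12,"wx": 0,"wy": 0,"wz": 0,"grip": 4.5}
    - {"dx": 0,"dy": 0,"dz": -12,"wx": 0,"wy": 0,"wz": 0,"grip": 4.5}

```text
clock: 14.65
eef_pos: [0.546, -0.383, 0.2053]
tool_rot: [0.169, 0.986, -0.002, 0.004]
ft_force: [0.7, 0.6, -0.2]
grip_width: 0.0451
grasp_force: 0.0
```

```bash
python3 - <<'E'
from w import *
p,d,c,q=wpts(); u,v=map(int,proj(c,[.546,-.382,.05]))
t,dt,ct=cap('top')
o=np.zeros((440,800,3),np.uint8);o[:,:440]=cv2.resize(p[max(v-110,0):v+110,max(u-110,0):u+110],(440,440));o[:270,440:]=cv2.resize(t[150:270,150:310],(360,270),interpolation=cv2.INTER_CUBIC)
cv2.imwrite('pics/w7.png',o[:,:,::-1])
rep('rim',q,near(q,d,.5454,-.38,.045,.075,.1))
goal(.45,-.05,.2);goal(.4448,.2067,.2)
E
```

```text
rim 1115 c [ 0.5461 -0.3829  0.0838] mid [ 0.5461 -0.3832  0.0813] minrect [ 546.3 -383. ] 25.9 zmed 0.0847
d cm [19.91 28.13 -0.03] w [-0.     0.001  0.   ] | at [ 0.544  -0.3815  0.1999] toolY yaw 1.231 j6 -0.27 grip 0.0447 gf 0.0 t 14.8 F [-0.5 -0.6 -0.9]
d cm [ 2.896e+01  5.215e+01 -4.000e-02] w [-0.     0.001  0.   ] | at [ 0.544  -0.3815  0.1999] toolY yaw 1.231 j6 -0.27 grip 0.0447 gf 0.0 t 14.8 F [-0.5 -0.6 -0.9]
```

View pics/w7.png

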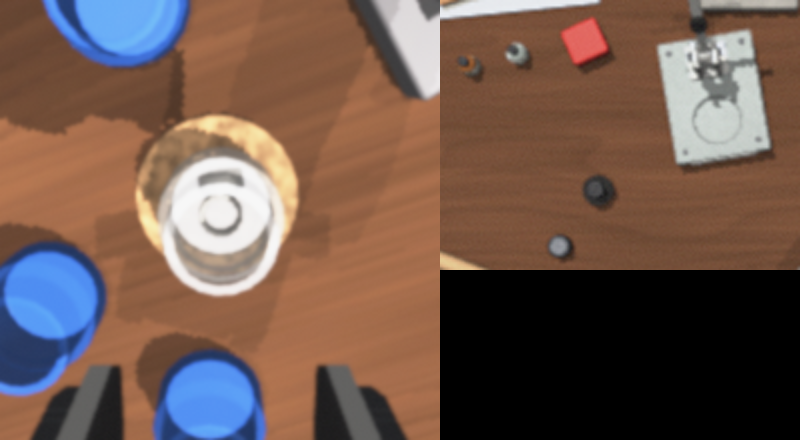

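Both rings are in the flask, at (222,213) and leaning at (222,178), and the bench area is empty of rings. Now the stopper.

Emit:
arm_command:
  increments:
    - {"dx": 20,"dy": 28.1,"dz": 0,"wx": 0,"wy": 0,"wz": 0,"grip": 4.5}
    - {"dx": 20,"dy": 28.1,"dz": 0,"wx": 0,"wy": 0,"wz": 0,"grip": 4.5}
    - {"dx": 20,"dy": 28.1,"dz": 0,"wx": 0,"wy": 0,"wz": 0,"grip": 4.5}
    - {"dx": 20,"dy": 28.1,"dz": 0,"wx": 0,"wy": 0,"wz": 0,"grip": 4.5}
    - {"dx": 20,"dy": 28.1,"dz": 0,"wx": 0,"wy": 0,"wz": 0,"grip": 4.5}
    - {"dx": 20,"dy": 28.1,"dz": 0,"wx": 0,"wy": 0,"wz": 0,"grip": 4.5}
    - {"dx": 20,"dy": 28.1,"dz": 0,"wx": 0,"wy": 0,"wz": 0,"grip": 4.5}
    - {"dx": 20,"dy": 28.1,"dz": 0,"wx": 0,"wy": 0,"wz": 0,"grip": 4.5}

```text
clock: 15.55
eef_pos: [0.4456, -0.0455, 0.1978]
tool_rot: [0.166, 0.986, 0.001, -0.003]
ft_force: [-0.0, 0.3, -0.2]
grip_width: 0.0448
grasp_force: 0.0
```

Emit:
arm_command:
  increments:
    - {"dx": 9,"dy": 24,"dz": 0,"wx": 0,"wy": 0,"wz": 0,"grip": 5}
    - {"dx": 9,"dy": 24,"dz": 0,"wx": 0,"wy": 0,"wz": 0,"grip": 5}
    - {"dx": 9,"dy": 24,"dz": 0,"wx": 0,"wy": 0,"wz": 0,"grip": 5}
    - {"dx": 9,"dy": 24,"dz": 0,"wx": 0,"wy": 0,"wz": 0,"grip": 5}
    - {"dx": 9,"dy": 24,"dz": 0,"wx": 0,"wy": 0,"wz": 0,"grip": 5}
    - {"dx": 9,"dy": 24,"dz": 4,"wx": 0,"wy": 0,"wz": 0,"grip": 5}
    - {"dx": 9,"dy": 24,"dz": 7,"wx": 0,"wy": 0,"wz": 0,"grip": 5}
    - {"dx": 9,"dy": 24,"dz": 7,"wx": 0,"wy": 0,"wz": 0,"grip": 5}
    - {"dx": 9,"dy": 24,"dz": 7,"wx": 0,"wy": 0,"wz": 0,"grip": 5}

```text
clock: 16.45
eef_pos: [0.4433, 0.2054, 0.1286]
tool_rot: [0.169, 0.986, -0.001, -0.001]
ft_force: [0.1, -0.2, -0.2]
grip_width: 0.0503
grasp_force: 0.0
```

```bash
python3 - <<'E'
from w import *
p,d,c,q=wpts()
rep('knob',q,near(q,d,.4448,.2067,.03,.045,.06));rep('flange',q,near(q,d,.4448,.2067,.04,.019,.06))
goal(.4448,.2067,.010)
h=np.load('topw.npy')[...,2]; m=((h>.006)&(h<.02)).astype(np.uint8); n,l,s,ce=cv2.connectedComponentsWithStats(m)
print([ (s[i].tolist(),ce[i].round().tolist()) for i in range(1,n) if 20<s[i,4]<90 and max(s[i,2:4])<12 and 55<ce[i,0]<510 and 95<ce[i,1]<330])
E
```

```text
knob 764 c [0.4438 0.207  0.0519] mid [0.4447 0.2069 0.0498] minrect [444.7 206.8] 12.1 zmed 0.0521
flange 2311 c [0.4411 0.2079 0.0341] mid [0.4449 0.2067 0.037 ] minrect [444.7 206.5] 23.6 zmed 0.0249
d cm [1.0e-02 9.0e-02 1.2e+01] w [-0. -0. -0.] | at [0.4446 0.2059 0.13  ] toolY yaw 1.23 j6 0.77 grip 0.0499 gf 0.0 t 16.5 F [ 0.6 -0.8  1.3]
[([145, 100, 11, 8, 30], [150.0, 104.0]), ([136, 102, 11, 8, 36], [141.0, 106.0]), ([214, 107, 9, 10, 31], [218.0, 112.0]), ([404, 165, 10, 9, 45], [409.0, 169.0]), ([186, 198, 11, 8, 32], [191.0, 201.0]), ([394, 232, 11, 11, 71], [399.0, 237.0])]
```

Emit:
arm_command:
  increments:
    - {"dx": 0,"dy": 0.1,"dz": 5,"wx": 0,"wy": 0,"wz": 0,"grip": 5}
    - {"dx": 0,"dy": 0.1,"dz": 9,"wx": 0,"wy": 0,"wz": 0,"grip": 5}
    - {"dx": 0,"dy": 0.1,"dz": 11.5,"wx": 0,"wy": 0,"wz": 0,"grip": 5}
    - {"dx": 0,"dy": 0.1,"dz": 12,"wx": 0,"wy": 0,"wz": 0,"grip": 5}
    - {"dx": 0,"dy": 0.1,"dz": 12,"wx": 0,"wy": 0,"wz": 0,"grip": 5}
    - {"dx": 0,"dy": 0.1,"dz": 12,"wx": 0,"wy": 0,"wz": 0,"grip": 1.5}
    - {"dx": 0,"dy": 0.1,"dz": 12,"wx": 0,"wy": 0,"wz": 0,"grip": 1.5}
    - {"dx": 0,"dy": 0.1,"dz": 12,"wx": 0,"wy": 0,"wz": 0,"grip": 1.5}
    - {"dx": 0,"dy": 0.1,"dz": 12,"wx": 0,"wy": 0,"wz": 0,"grip": 1.5}
    - {"dx": 0,"dy": 0.1,"dz": 12,"wx": 0,"wy": 0,"wz": 0,"grip": 1.5}

```text
clock: 17.5
eef_pos: [0.4465, 0.208, 0.012]
tool_rot: [0.169, 0.986, 0.001, 0.002]
ft_force: [-0.1, -1.2, 6.6]
grip_width: 0.0213
grasp_force: 58.5
```

Emit:
arm_command:
  increments:
    - {"dx": 0,"dy": 0,"dz": -2,"wx": 0,"wy": 0,"wz": 0,"grip": 1.5}
    - {"dx": 0,"dy": 0,"dz": -7,"wx": 0,"wy": 0,"wz": 0,"grip": 1.5}
    - {"dx": 0,"dy": 0,"dz": -12,"wx": 0,"wy": 0,"wz": 0,"grip": 1.5}
    - {"dx": 0,"dy": 0,"dz": -17,"wx": 0,"wy": 0,"wz": 0,"grip": 1.5}
    - {"dx": 0,"dy": 0,"dz": -19,"wx": 0,"wy": 0,"wz": 0,"grip": 1.5}
    - {"dx": 0,"dy": 0,"dz": -19,"wx": 0,"wy": 0,"wz": 0,"grip": 1.5}
    - {"dx": 0,"dy": 0,"dz": -19,"wx": 0,"wy": 0,"wz": 0,"grip": 1.5}

```text
clock: 18.2
eef_pos: [0.4444, 0.2074, 0.1999]
tool_rot: [0.169, 0.986, 0.0, 0.0]
ft_force: [-0.2, -0.1, -1.4]
grip_width: 0.0217
grasp_force: 59.0
```

```bash
cat > held.py <<'E'
from w import *
p,d,c,q=wpts(); o=monitor.get_obs(); T=R.from_quat(o['tool_rot']).inv().apply((q-o['eef_pos']).reshape(-1,3)).reshape(q.shape)
m=(d>0)&(T[...,2]<.06)&(T[...,2]>-.015)&(abs(T[...,0])<.05)&(abs(T[...,1])<.05)
w=T[m]; print(len(w),w.min(0).round(4),w.max(0).round(4))
for a,b in((-.02,-.013),(-.013,-.008),(-.008,0),(0,.01),(.01,.02)):
    k=w[(w[:,2]>a)&(w[:,2]<b)]
    if len(k)>20: print(a,len(k),k.min(0).round(4),k.max(0).round(4))
E
python3 held.py;python3 -c "
from h import *
goal(.45,-.05,.2);goal(.5463,-.383,.2)"
```

```text
2498 [-0.0026 -0.0235 -0.015 ] [ 0.0242  0.0227 -0.0081]
-0.02 1901 [-0.002  -0.0234 -0.015 ] [ 0.024   0.0226 -0.013 ]
-0.013 597 [-0.0026 -0.0235 -0.013 ] [ 0.0242  0.0227 -0.0081]
d cm [ -9.16 -24.02  -0.11] w [-0.001 -0.001 -0.   ] | at [0.4437 0.207  0.1987] toolY yaw 1.231 j6 0.78 grip 0.0213 gf 59.0 t 18.2 F [-0.6 -0.  -0.5]
d cm [-29.34 -52.21  -0.1 ] w [-0.001 -0.001 -0.   ] | at [0.4437 0.207  0.1987] toolY yaw 1.231 j6 0.78 grip 0.0213 gf 59.0 t 18.2 F [-0.6 -0.  -0.5]
```

Emit:
arm_command:
  increments:
    - {"dx": -9.2,"dy": -24,"dz": -0.1,"wx": 0,"wy": 0,"wz": 0,"grip": 1.5}
    - {"dx": -9.2,"dy": -24,"dz": -0.1,"wx": 0,"wy": 0,"wz": 0,"grip": 1.5}
    - {"dx": -9.2,"dy": -24,"dz": -0.1,"wx": 0,"wy": 0,"wz": 0,"grip": 1.5}
    - {"dx": -9.2,"dy": -24,"dz": -0.1,"wx": 0,"wy": 0,"wz": 0,"grip": 1.5}
    - {"dx": -9.2,"dy": -24,"dz": -0.1,"wx": 0,"wy": 0,"wz": 0,"grip": 1.5}
    - {"dx": -9.2,"dy": -24,"dz": -0.1,"wx": 0,"wy": 0,"wz": 0,"grip": 1.5}

```text
clock: 18.85
eef_pos: [0.4496, -0.0541, 0.1986]
tool_rot: [0.173, 0.985, -0.001, -0.002]
ft_force: [0.3, 1.8, -0.7]
grip_width: 0.022
grasp_force: 59.1
```

Emit:
arm_command:
  increments:
    - {"dx": -20.2,"dy": -28.1,"dz": 0,"wx": 0,"wy": 0,"wz": 0,"grip": 1.5}
    - {"dx": -20.2,"dy": -28.1,"dz": 0,"wx": 0,"wy": 0,"wz": 0,"grip": 1.5}
    - {"dx": -20.2,"dy": -28.1,"dz": 0,"wx": 0,"wy": 0,"wz": 0,"grip": 1.5}
    - {"dx": -20.2,"dy": -28.1,"dz": 0,"wx": 0,"wy": 0,"wz": 0,"grip": 1.5}
    - {"dx": -20.2,"dy": -28.1,"dz": 0,"wx": 0,"wy": 0,"wz": 0,"grip": 1.5}
    - {"dx": -20.2,"dy": -28.1,"dz": 0,"wx": 0,"wy": 0,"wz": 0,"grip": 1.5}
    - {"dx": -20.2,"dy": -28.1,"dz": 0,"wx": 0,"wy": 0,"wz": 0,"grip": 1.5}
    - {"dx": -20.2,"dy": -28.1,"dz": 4,"wx": 0,"wy": 0,"wz": 0,"grip": 1.5}
    - {"dx": -20.2,"dy": -28.1,"dz": 7,"wx": 0,"wy": 0,"wz": 0,"grip": 1.5}
    - {"dx": -20.2,"dy": -28.1,"dz": 7,"wx": 0,"wy": 0,"wz": 0,"grip": 1.5}

```text
clock: 19.85
eef_pos: [0.544, -0.3786, 0.122]
tool_rot: [0.169, 0.986, 0.004, -0.007]
ft_force: [-0.4, -0.3, -0.7]
grip_width: 0.0215
grasp_force: 59.2
```

```bash
python3 - <<'E'
from w import *
p,d,c,q=wpts()
rep('rim',q,near(q,d,.546,-.383,.035,.078,.092))
rep('flange',q,near(q,d,.546,-.383,.035,.13,.155))
goal(.5468,-.383,.1);goal(.5468,-.383,.076)
E
```

```text
rim 890 c [ 0.5296 -0.3789  0.0844] mid [ 0.5351 -0.3825  0.0826] minrect [ 544.  -382.5] 25.5 zmed 0.0848
flange 3640 c [ 0.5318 -0.3755  0.1384] mid [ 0.539  -0.3781  0.1426] minrect [ 538.3 -377.5] 24.2 zmed 0.1349
d cm [-0.26 -0.31  2.56] w [ 0.003 -0.01   0.   ] | at [ 0.5455 -0.3794  0.1256] toolY yaw 1.231 j6 -0.27 grip 0.0215 gf 59.2 t 19.9 F [ 0.3  0.4 -0.1]
d cm [-0.29 -0.31  4.96] w [ 0.003 -0.01   0.   ] | at [ 0.5455 -0.3794  0.1256] toolY yaw 1.231 j6 -0.27 grip 0.0215 gf 59.2 t 19.9 F [ 0.3  0.4 -0.1]
```

Emit:
arm_command:
  increments:
    - {"dx": -0.2,"dy": -0.3,"dz": 1,"wx": 0,"wy": 0,"wz": 0,"grip": 1.5}
    - {"dx": -0.2,"dy": -0.3,"dz": 1,"wx": 0,"wy": 0,"wz": 0,"grip": 1.5}
    - {"dx": -0.2,"dy": -0.3,"dz": 1,"wx": 0,"wy": 0,"wz": 0,"grip": 1.5}
    - {"dx": -0.2,"dy": -0.3,"dz": 1,"wx": 0,"wy": 0,"wz": 0,"grip": 1.5}

```text
clock: 20.3
eef_pos: [0.5496, -0.3856, 0.1223]
tool_rot: [0.169, 0.986, -0.001, 0.001]
ft_force: [0.2, -1.3, -0.1]
grip_width: 0.0213
grasp_force: 59.2
```

```bash
python3 - <<'E'
from w import *
p,d,c,q=wpts()
rep('rim',q,near(q,d,.546,-.383,.035,.078,.09))
rep('flange',q,near(q,d,.546,-.383,.035,.12,.137))
m=near(q,d,.546,-.383,.035,.12,.137); h=np.histogram(q[m][:,2],10);print(h[0],h[1].round(3))
goal(.5468,-.383,.1);goal(.5468,-.383,.076)
E
```

```text
rim 1111 c [ 0.5335 -0.3773  0.0844] mid [ 0.5413 -0.3826  0.0824] minrect [ 545.8 -382.6] 25.9 zmed 0.0848
flange 2599 c [ 0.5361 -0.3821  0.1345] mid [ 0.5415 -0.3856  0.133 ] minrect [ 547.4 -385.7] 23.3 zmed 0.1346
[  2  16  28  30  62 290 880 932 298  61] [0.129 0.13  0.131 0.131 0.132 0.133 0.134 0.135 0.135 0.136 0.137]
d cm [0.35 0.15 2.22] w [-0.001  0.002  0.   ] | at [ 0.5495 -0.3855  0.1222] toolY yaw 1.231 j6 -0.27 grip 0.0215 gf 59.2 t 20.4 F [ 0.1  0.2 -0.4]
d cm [0.35 0.15 4.62] w [-0.001  0.002  0.   ] | at [ 0.5495 -0.3855  0.1222] toolY yaw 1.231 j6 -0.27 grip 0.0215 gf 59.2 t 20.4 F [ 0.1  0.2 -0.4]
```

Emit:
arm_command:
  increments:
    - {"dx": 0.2,"dy": 0.2,"dz": 1,"wx": 0,"wy": 0,"wz": 0,"grip": 1.5}
    - {"dx": 0.2,"dy": 0.2,"dz": 2,"wx": 0,"wy": 0,"wz": 0,"grip": 1.5}
    - {"dx": 0.2,"dy": 0.2,"dz": 2.7,"wx": 0,"wy": 0,"wz": 0,"grip": 1.5}
    - {"dx": 0.2,"dy": 0.2,"dz": 3.3,"wx": 0,"wy": 0,"wz": 0,"grip": 1.5}
    - {"dx": 0.2,"dy": 0.2,"dz": 3.8,"wx": 0,"wy": 0,"wz": 0,"grip": 1.5}
    - {"dx": 0.2,"dy": 0.2,"dz": 4.2,"wx": 0,"wy": 0,"wz": 0,"grip": 1.5}
    - {"dx": 0.2,"dy": 0.2,"dz": 4.4,"wx": 0,"wy": 0,"wz": 0,"grip": 1.5}
    - {"dx": 0.2,"dy": 0.2,"dz": 4.4,"wx": 0,"wy": 0,"wz": 0,"grip": 1.5}
    - {"dx": 0.2,"dy": 0.2,"dz": 4.4,"wx": 0,"wy": 0,"wz": 0,"grip": 1.5}

```text
clock: 21.25
eef_pos: [0.5479, -0.3829, 0.078]
tool_rot: [0.169, 0.986, -0.0, 0.001]
ft_force: [-2.1, 1.4, 5.5]
grip_width: 0.0218
grasp_force: 59.6
```

Emit:
arm_command:
  increments:
    - {"dx": 0,"dy": 0,"dz": 0,"wx": 0,"wy": 0,"wz": 0,"grip": 5}
    - {"dx": 0,"dy": 0,"dz": 0,"wx": 0,"wy": 0,"wz": 0,"grip": 5}
    - {"dx": 0,"dy": 0,"dz": 0,"wx": 0,"wy": 0,"wz": 0,"grip": 5}
    - {"dx": 0,"dy": 0,"dz": -5,"wx": 0,"wy": 0,"wz": 0,"grip": 5}
    - {"dx": 0,"dy": 0,"dz": -10,"wx": 0,"wy": 0,"wz": 0,"grip": 5}
    - {"dx": 0,"dy": 0,"dz": -12,"wx": 0,"wy": 0,"wz": 0,"grip": 5}
    - {"dx": 0,"dy": 0,"dz": -12,"wx": 0,"wy": 0,"wz": 0,"grip": 5}
    - {"dx": 0,"dy": 0,"dz": -12,"wx": 0,"wy": 0,"wz": 0,"grip": 5}

```text
clock: 22.05
eef_pos: [0.5478, -0.3829, 0.1965]
tool_rot: [0.169, 0.986, -0.0, 0.0]
ft_force: [-0.2, 0.2, -1.0]
grip_width: 0.0503
grasp_force: 0.0
```

```bash
cat > st.py <<'E'
from w import *
import sys
x,y,z0=map(float,sys.argv[1:4])   # flask centre, underside z
p,d,c,q=wpts()
for n,h in(('flange',z0+.083),('knob',z0+.111)):
    rep(n,q,near(q,d,x,y,.04,h-.004,h+.006))
m=near(q,d,x,y,.03,z0+.079,z0+.09); w=q[m]; A=np.c_[w[:,:2],np.ones(len(w))]; print('flange tilt',np.linalg.lstsq(A,w[:,2],rcond=None)[0][:2].round(3))
rep('neck',q,near(q,d,x,y,.04,z0+.055,z0+.081))
E
python3 st.py .546 -.383 .006; python3 - <<'E'
from h import *
goal(.546,-.383,.2,yaw=1.741)
E
```

```text
flange 1614 c [ 0.5415 -0.3815  0.0895] mid [ 0.5461 -0.3831  0.0899] minrect [ 546. -383.] 25.5 zmed 0.0899
knob 741 c [ 0.5456 -0.3834  0.1179] mid [ 0.5461 -0.3836  0.1165] minrect [ 546.2 -383.7] 12.0 zmed 0.118
flange tilt [ 0.013 -0.017]
neck 597 c [ 0.5345 -0.3767  0.081 ] mid [ 0.5462 -0.3833  0.074 ] minrect [ 546.2 -383.1] 25.9 zmed 0.0846
d cm [ 0.09 -0.09 -0.49] w [ 0.001 -0.002 -0.51 ] | at [ 0.5471 -0.3824  0.1951] toolY yaw 1.231 j6 -0.27 grip 0.0501 gf 0.0 t 22.1 F [-0.4 -0.3 -0.4]
```

The stopper is home: flange level, coaxial, and at the expected height. Before gripping the neck I'll check where the gripper's body begins relative to the tips.

Emit:
arm_command:
  increments:
    - {"dx": 0,"dy": 0,"dz": 0,"wx": 0,"wy": 0,"wz": -0.15,"grip": 7}
    - {"dx": 0,"dy": 0,"dz": 0,"wx": 0,"wy": 0,"wz": -0.3,"grip": 7}
    - {"dx": 0,"dy": 0,"dz": 0,"wx": 0,"wy": 0,"wz": -0.45,"grip": 7}
    - {"dx": 0,"dy": 0,"dz": 0,"wx": 0,"wy": 0,"wz": -0.51,"grip": 7}
    - {"dx": 0,"dy": 0,"dz": 0,"wx": 0,"wy": 0,"wz": -0.51,"grip": 7}
    - {"dx": 0,"dy": 0,"dz": 0,"wx": 0,"wy": 0,"wz": -0.51,"grip": 7}

```text
clock: 22.7
eef_pos: [0.547, -0.3823, 0.1947]
tool_rot: [-0.084, 0.996, 0.001, -0.001]
ft_force: [0.4, -0.5, 0.1]
grip_width: 0.0697
grasp_force: 0.0
```

```bash
python3 - <<'E'
from w import *
p,d,c,q=wpts(); o=monitor.get_obs(); T=R.from_quat(o['tool_rot']).inv().apply((q-o['eef_pos']).reshape(-1,3)).reshape(q.shape)
for v in (415,405,395,385,375): print(v,[T[v,u].round(3).tolist() for u in (250,281,310)])
m=(d>0)&(T[...,2]>-.06)&(abs(T[...,0])<.02)&(abs(T[...,1])>.018)&(abs(T[...,1])<.06)&(q[...,2]>.15)
print('tip',T[m].max(0).round(4)); 
E
python3 st.py .546 -.383 .006; python3 -c "
from h import *
goal(.546,-.383,.048,yaw=1.741)"
```

```text
415 [[0.011, -0.007, -0.107], [0.01, 0.0, -0.106], [0.011, 0.006, -0.106]]
405 [[0.011, -0.007, -0.104], [0.01, 0.0, -0.103], [0.01, 0.007, -0.103]]
395 [[0.011, -0.007, -0.1], [0.011, 0.0, -0.101], [0.01, 0.007, -0.1]]
385 [[0.01, -0.008, -0.097], [0.01, 0.0, -0.097], [0.009, 0.007, -0.096]]
375 [[-0.242, -0.037, 0.182], [-0.242, 0.002, 0.181], [-0.242, 0.039, 0.182]]
tip [ 0.0115  0.0483 -0.0279]
flange 1618 c [ 0.5416 -0.3839  0.0895] mid [ 0.5466 -0.3831  0.0899] minrect [ 546.4 -383.2] 25.5 zmed 0.0899
knob 742 c [ 0.5457 -0.3837  0.1179] mid [ 0.5462 -0.3835  0.1165] minrect [ 546.5 -383.6] 12.0 zmed 0.118
flange tilt [ 0.009 -0.012]
neck 602 c [ 0.5337 -0.3835  0.0808] mid [ 0.5464 -0.3832  0.074 ] minrect [ 546.4 -383.2] 25.9 zmed 0.0845
d cm [ 0.12 -0.05 14.76] w [ 0.001 -0.001 -0.001] | at [ 0.5473 -0.3825  0.1956] toolY yaw 1.74 j6 -0.78 grip 0.0697 gf 0.0 t 22.8 F [ 0.7 -0.3  0. ]
```

Emit:
arm_command:
  increments:
    - {"dx": 0.1,"dy": -0.05,"dz": 5,"wx": 0,"wy": 0,"wz": 0,"grip": 7}
    - {"dx": 0.1,"dy": -0.05,"dz": 9,"wx": 0,"wy": 0,"wz": 0,"grip": 7}
    - {"dx": 0.1,"dy": -0.05,"dz": 12,"wx": 0,"wy": 0,"wz": 0,"grip": 7}
    - {"dx": 0.1,"dy": -0.05,"dz": 14.5,"wx": 0,"wy": 0,"wz": 0,"grip": 7}
    - {"dx": 0.1,"dy": -0.05,"dz": 16,"wx": 0,"wy": 0,"wz": 0,"grip": 7}
    - {"dx": 0.1,"dy": -0.05,"dz": 16,"wx": 0,"wy": 0,"wz": 0,"grip": 7}
    - {"dx": 0.1,"dy": -0.05,"dz": 16,"wx": 0,"wy": 0,"wz": 0,"grip": 4.5}
    - {"dx": 0.1,"dy": -0.05,"dz": 16,"wx": 0,"wy": 0,"wz": 0,"grip": 4.5}
    - {"dx": 0.1,"dy": -0.05,"dz": 16,"wx": 0,"wy": 0,"wz": 0,"grip": 4.5}
    - {"dx": 0.1,"dy": -0.05,"dz": 16,"wx": 0,"wy": 0,"wz": 0,"grip": 4.5}

```text
clock: 23.8
eef_pos: [0.5475, -0.384, 0.0379]
tool_rot: [-0.085, 0.996, -0.001, 0.001]
ft_force: [0.7, -0.1, 0.9]
grip_width: 0.052
grasp_force: 63.1
```

Emit:
arm_command:
  increments:
    - {"dx": 0,"dy": 0,"dz": -1,"wx": 0,"wy": 0,"wz": 0,"grip": 4.5}
    - {"dx": 0,"dy": 0,"dz": -2,"wx": 0,"wy": 0,"wz": 0,"grip": 4.5}
    - {"dx": 0,"dy": 0,"dz": -4,"wx": 0,"wy": 0,"wz": 0,"grip": 4.5}
    - {"dx": 0,"dy": 0,"dz": -7,"wx": 0,"wy": 0,"wz": 0,"grip": 4.5}
    - {"dx": 0,"dy": 0,"dz": -11,"wx": 0,"wy": 0,"wz": 0,"grip": 4.5}
    - {"dx": 0,"dy": 0,"dz": -14,"wx": 0,"wy": 0,"wz": 0,"grip": 4.5}
    - {"dx": 0,"dy": 0,"dz": -14,"wx": 0,"wy": 0,"wz": 0,"grip": 4.5}
    - {"dx": 0,"dy": 0,"dz": -14,"wx": 0,"wy": 0,"wz": 0,"grip": 4.5}

```text
clock: 24.6
eef_pos: [0.5472, -0.3837, 0.1779]
tool_rot: [-0.085, 0.996, -0.001, 0.001]
ft_force: [0.3, 0.4, -3.7]
grip_width: 0.0516
grasp_force: 63.1
```

```bash
python3 -c "
from h import *
goal(.43,-.15,.175);goal(.43,.02,.175);goal(.548,.0273,.175)
import numpy as np
h=np.load('topw.npy').reshape(-1,3)
z=np.load('top0.npz')
"

```

```text
d cm [ 7.59 25.02  0.23] w [-0.002  0.002  0.   ] | at [ 0.5472 -0.3837  0.1779] toolY yaw 1.741 j6 -0.78 grip 0.0516 gf 63.1 t 24.6 F [ 0.3  0.4 -3.7]
d cm [ 4.71 41.78  0.21] w [-0.002  0.002  0.   ] | at [ 0.5472 -0.3837  0.1779] toolY yaw 1.741 j6 -0.78 grip 0.0516 gf 63.1 t 24.6 F [ 0.3  0.4 -3.7]
d cm [-7.04 40.5   0.23] w [-0.002  0.002  0.   ] | at [ 0.5472 -0.3837  0.1779] toolY yaw 1.741 j6 -0.78 grip 0.0516 gf 63.1 t 24.6 F [ 0.3  0.4 -3.7]
```

The flask is held and lifted. Next I'll move beside the nest and measure it with the wrist camera.

Emit:
arm_command:
  increments:
    - {"dx": 4.8,"dy": 29.6,"dz": 0,"wx": 0,"wy": 0,"wz": 0,"grip": 4.5}
    - {"dx": 4.8,"dy": 29.6,"dz": 0,"wx": 0,"wy": 0,"wz": 0,"grip": 4.5}
    - {"dx": 4.8,"dy": 29.6,"dz": 0,"wx": 0,"wy": 0,"wz": 0,"grip": 4.5}
    - {"dx": 4.8,"dy": 29.6,"dz": 0,"wx": 0,"wy": 0,"wz": 0,"grip": 4.5}
    - {"dx": 4.8,"dy": 29.6,"dz": 0,"wx": 0,"wy": 0,"wz": 0,"grip": 4.5}
    - {"dx": 4.8,"dy": 29.6,"dz": 0,"wx": 0,"wy": 0,"wz": 0,"grip": 4.5}
    - {"dx": 4.8,"dy": 29.6,"dz": 0,"wx": 0,"wy": 0,"wz": 0,"grip": 4.5}
    - {"dx": 4.8,"dy": 29.6,"dz": 0,"wx": 0,"wy": 0,"wz": 0,"grip": 4.5}
    - {"dx": 4.8,"dy": 29.6,"dz": 0,"wx": 0,"wy": 0,"wz": 0,"grip": 4.5}

```text
clock: 25.5
eef_pos: [0.4492, -0.1004, 0.1758]
tool_rot: [-0.085, 0.996, -0.0, -0.001]
ft_force: [0.3, -1.2, -2.1]
grip_width: 0.0517
grasp_force: 63.7
```

```bash
cat > nest.py <<'E'
from w import *
p,d,c,q=wpts(); cv2.imwrite('pics/nest.png',p[:,:,::-1])
rep('floor',q,near(q,d,.548,.0273,.036,.034,.0425)); rep('floor43',q,near(q,d,.548,.0273,.036,.034,.0435))
m=(near(q,d,.548,.0273,.06,.044,.052)); w=q[m]
b=w[np.hypot(*(w[:,:2]-[.548,.0273]).T)<.045]; # top pts near hole: inner edge per angle
a=np.arctan2(b[:,1]-.0273,b[:,0]-.548); r=np.hypot(b[:,0]-.548,b[:,1]-.0273); e=[]
for k in np.arange(-np.pi,np.pi,.15):
    s=(a>k)&(a<k+.15)
    if s.sum()>3:
        i=np.where(s)[0][np.argmin(r[s])]; e.append(b[i,:2])
e=np.array(e)
for _ in range(4):
    ce,rad=circ(e); res=abs(np.hypot(*(e-ce).T)-rad); e=e[res<max(.0015,np.median(res)*2)]
print('hole',ce.round(4),rad.round(4),len(e),res.max().round(4))
w=q[near(q,d,.58,.033,.15,.043,.051)]; r=cv2.minAreaRect((w[:,:2]*1000).astype(np.float32)); print(r)
goal(.548,.0273,.178)
E
python3 nest.py; python3 held.py
```

```text
floor 1052 c [0.5358 0.0397 0.0393] mid [0.5386 0.0356 0.0397] minrect [541.9  34.4] 30.7 zmed 0.0392
floor43 1065 c [0.5359 0.0399 0.0393] mid [0.538  0.0356 0.0402] minrect [541.9  34.4] 30.7 zmed 0.0392
hole [0.5478 0.0265] 0.0336 16 0.0008
((580.5462036132812, 33.646305084228516), (180.94557189941406, 132.7101287841797), 6.906833171844482)
d cm [-11.87  10.96  -0.21] w [ 0.    -0.001  0.   ] | at [ 0.4494 -0.1007  0.176 ] toolY yaw 1.74 j6 -0.39 grip 0.0519 gf 63.6 t 25.6 F [ 0.4  0.8 -2.7]
3204 [ 0.0008 -0.0321 -0.015 ] [0.0327 0.031  0.0295]
-0.02 585 [ 0.0008 -0.0291 -0.015 ] [ 0.0299  0.0287 -0.013 ]
-0.013 1202 [ 0.0011 -0.0321 -0.013 ] [ 0.0323  0.031  -0.008 ]
-0.008 386 [ 0.0112 -0.0304 -0.008 ] [ 0.0325  0.0285 -0.0001]
0 413 [ 0.0118 -0.0291  0.    ] [0.0327 0.0291 0.01  ]
0.01 340 [ 0.0108 -0.0306  0.01  ] [0.0327 0.0258 0.02  ]
```

View pics/nest.png

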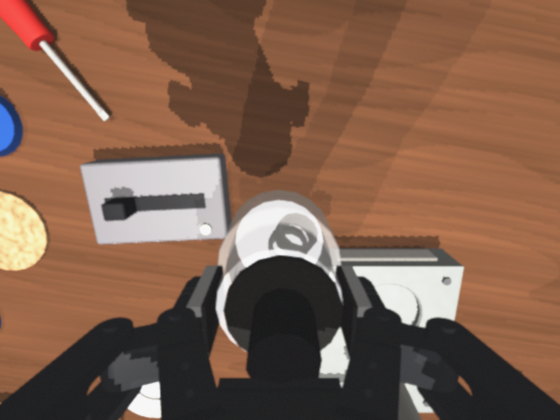

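The nest shows at (390,305), the switch grip at (118,209) at its off end, the dot at (206,229), and both rings inside the held flask. Three estimates of the nest centre agree at (0.548, 0.027). I'll move above it.

Emit:
arm_command:
  increments:
    - {"dx": -12,"dy": 10.9,"dz": 0,"wx": 0,"wy": 0,"wz": 0,"grip": 4.5}
    - {"dx": -12,"dy": 10.9,"dz": 0,"wx": 0,"wy": 0,"wz": 0,"grip": 4.5}
    - {"dx": -12,"dy": 10.9,"dz": 0,"wx": 0,"wy": 0,"wz": 0,"grip": 4.5}
    - {"dx": -12,"dy": 10.9,"dz": 0,"wx": 0,"wy": 0,"wz": 0,"grip": 4.5}
    - {"dx": -12,"dy": 10.9,"dz": 4,"wx": 0,"wy": 0,"wz": 0,"grip": 4.5}
    - {"dx": -12,"dy": 10.9,"dz": 8,"wx": 0,"wy": 0,"wz": 0,"grip": 4.5}
    - {"dx": -12,"dy": 10.9,"dz": 8.5,"wx": 0,"wy": 0,"wz": 0,"grip": 4.5}
    - {"dx": -12,"dy": 10.9,"dz": 8.5,"wx": 0,"wy": 0,"wz": 0,"grip": 4.5}
    - {"dx": -12,"dy": 10.9,"dz": 8.5,"wx": 0,"wy": 0,"wz": 0,"grip": 4.5}
    - {"dx": -12,"dy": 10.9,"dz": 8.5,"wx": 0,"wy": 0,"wz": 0,"grip": 4.5}

```text
clock: 26.6
eef_pos: [0.5512, 0.0275, 0.0942]
tool_rot: [-0.085, 0.996, -0.0, 0.002]
ft_force: [0.5, 0.2, -2.3]
grip_width: 0.0518
grasp_force: 64.0
```

```bash
python3 - <<'E'
from w import *
goal(.5487,.0271,.076); goal(.5487,.0271,.066)
# shaker front edges seen by wrist: block front-left edge etc.
p,d,c,q=wpts()
w=q[near(q,d,.56,.03,.12,.043,.051)]; print(len(w),w.min(0).round(4),w.max(0).round(4))
# coordinates in shaker frame estimated
a=.170; ex=np.array([np.cos(a),np.sin(a)]); ey=np.array([-np.sin(a),np.cos(a)]); r=w[:,:2]-[.548,.0271]
X=r@ex;Y=r@ey; print('X',np.percentile(X,[.5,99.5]).round(4),'Y',np.percentile(Y,[.5,99.5]).round(4))
for y0 in(-.06,-.045,.045,.06):
  s=abs(Y-y0)<.004; print(y0,s.sum(),np.sort(X[s])[:3].round(4) if s.any() else '')
E
```

```text
d cm [0.26 0.   1.82] w [-0.001  0.005  0.   ] | at [0.5512 0.0275 0.0942] toolY yaw 1.74 j6 -0.12 grip 0.0518 gf 64.0 t 26.6 F [ 0.5  0.2 -2.3]
d cm [0.26 0.   2.82] w [-0.001  0.005  0.   ] | at [0.5512 0.0275 0.0942] toolY yaw 1.74 j6 -0.12 grip 0.0518 gf 64.0 t 26.6 F [ 0.5  0.2 -2.3]
19924 [ 0.4832 -0.0521  0.0433] [0.6785 0.1031 0.051 ]
X [-0.0539  0.123 ] Y [-0.0707  0.0684]
-0.06 1589 [-0.054 -0.054 -0.054]
-0.045 1897 [-0.054 -0.054 -0.054]
0.045 1894 [-0.054  -0.054  -0.0539]
0.06 1604 [-0.054 -0.054 -0.054]
```

Emit:
arm_command:
  increments:
    - {"dx": 0.15,"dy": 0,"dz": 0.8,"wx": 0,"wy": 0,"wz": 0,"grip": 4.5}
    - {"dx": 0.15,"dy": 0,"dz": 0.8,"wx": 0,"wy": 0,"wz": 0,"grip": 4.5}
    - {"dx": 0.15,"dy": 0,"dz": 0.8,"wx": 0,"wy": 0,"wz": 0,"grip": 4.5}
    - {"dx": 0.15,"dy": 0,"dz": 0.8,"wx": 0,"wy": 0,"wz": 0,"grip": 4.5}

```text
clock: 27.05
eef_pos: [0.5477, 0.0277, 0.0838]
tool_rot: [-0.085, 0.996, 0.0, 0.0]
ft_force: [-0.1, 0.8, -2.5]
grip_width: 0.0517
grasp_force: 63.9
```

```bash
cat > fl.py <<'E'
from w import *
p,d,c,q=wpts(); o=monitor.get_obs(); T=R.from_quat(o['tool_rot']).inv().apply((q-o['eef_pos']).reshape(-1,3)).reshape(q.shape)
m=(d>0)&(T[...,2]<.028)&(T[...,2]>-.004)&(abs(T[...,0])<.045)&(abs(T[...,1])<.045)&(T[...,0]>.004)
w=q[m]
ce,r=circ(w[:,:2])
for _ in range(4):
    s=abs(np.hypot(*(w[:,:2]-ce).T)-r)<.0015; ce,r=circ(w[s][:,:2])
print('body circle',ce.round(4),r.round(4),s.sum(),'zmin',w[s][:,2].min().round(4))
w=q[near(q,d,.56,.03,.12,.043,.051)]
a=.170; ex=np.array([np.cos(a),np.sin(a)]); ey=np.array([-np.sin(a),np.cos(a)]); r=w[:,:2]-[.548,.0271]
X=r@ex;Y=r@ey;print('X',np.percentile(X,[.5,99.5]).round(4),'Y',np.percentile(Y,[.5,99.5]).round(4))
goal(.5484,.0266,.07)
E
python3 fl.py
```

```text
body circle [0.5474 0.0269] 0.0317 1169 zmin 0.0558
X [-0.0539  0.1108] Y [-0.0706  0.0684]
d cm [-0.05 -0.12  1.38] w [-0.  0.  0.] | at [0.5477 0.0277 0.0838] toolY yaw 1.741 j6 -0.12 grip 0.0518 gf 63.9 t 27.1 F [ 0.4  0.8 -2.7]
```

Emit:
arm_command:
  increments:
    - {"dx": 0,"dy": -0.07,"dz": 0,"wx": 0,"wy": 0,"wz": 0,"grip": 4.5}
    - {"dx": 0,"dy": -0.07,"dz": 0.3,"wx": 0,"wy": 0,"wz": 0,"grip": 4.5}
    - {"dx": 0,"dy": -0.07,"dz": 0.6,"wx": 0,"wy": 0,"wz": 0,"grip": 4.5}
    - {"dx": 0,"dy": -0.07,"dz": 0.9,"wx": 0,"wy": 0,"wz": 0,"grip": 4.5}
    - {"dx": 0,"dy": -0.07,"dz": 1.2,"wx": 0,"wy": 0,"wz": 0,"grip": 4.5}
    - {"dx": 0,"dy": -0.07,"dz": 1.4,"wx": 0,"wy": 0,"wz": 0,"grip": 4.5}
    - {"dx": 0,"dy": -0.07,"dz": 1.4,"wx": 0,"wy": 0,"wz": 0,"grip": 4.5}
    - {"dx": 0,"dy": -0.07,"dz": 1.4,"wx": 0,"wy": 0,"wz": 0,"grip": 4.5}

```text
clock: 27.9
eef_pos: [0.5476, 0.0269, 0.0699]
tool_rot: [-0.085, 0.996, 0.0, -0.0]
ft_force: [-2.0, 0.7, 1.9]
grip_width: 0.0516
grasp_force: 64.4
```

It seated with little force. Now I'll release, rise and check.

Emit:
arm_command:
  increments:
    - {"dx": 0,"dy": 0,"dz": 0,"wx": 0,"wy": 0,"wz": 0,"grip": 7}
    - {"dx": 0,"dy": 0,"dz": 0,"wx": 0,"wy": 0,"wz": 0,"grip": 7}
    - {"dx": 0,"dy": 0,"dz": 0,"wx": 0,"wy": 0,"wz": 0,"grip": 7}
    - {"dx": 0,"dy": 0,"dz": -3,"wx": 0,"wy": 0,"wz": 0,"grip": 7}
    - {"dx": 0,"dy": 0,"dz": -7,"wx": 0,"wy": 0,"wz": 0,"grip": 7}
    - {"dx": 1,"dy": 0,"dz": -12,"wx": 0,"wy": 0,"wz": 0,"grip": 7}
    - {"dx": 3,"dy": 0,"dz": -16,"wx": 0,"wy": 0,"wz": 0,"grip": 7}
    - {"dx": 6,"dy": 0,"dz": -16,"wx": 0,"wy": 0,"wz": 0,"grip": 7}
    - {"dx": 6,"dy": 0,"dz": -16,"wx": 0,"wy": 0,"wz": 0,"grip": 7}
    - {"dx": 6,"dy": 0,"dz": -16,"wx": 0,"wy": 0,"wz": 0,"grip": 7}

```text
clock: 28.9
eef_pos: [0.4886, 0.0167, 0.2302]
tool_rot: [-0.085, 0.996, -0.0, 0.001]
ft_force: [0.9, 0.6, -0.0]
grip_width: 0.0701
grasp_force: 0.0
```

```bash
python3 st.py .5477 .0264 .038; python3 - <<'E'
from w import *
hz=None
p,d,c,q=wpts('top')
m=near(q,d,.70,.055,.11,.25,.36); w=q[m]; rep('arm hi',q,m)
k=w[w[:,2]>w[:,2].max()-.02]; 
a=.170; ex=np.array([np.cos(a),np.sin(a)]); ey=np.array([-np.sin(a),np.cos(a)])
r=w[:,:2]-[.5477,.0264]; X=r@ex;Y=r@ey
s=abs(Y)>.012; print('bar: X',np.percentile(X[s],[2,50,98]).round(4),'Y',np.percentile(Y[s],[0,100]).round(4),'z',np.percentile(w[s,2],[2,50,98]).round(4),s.sum())
goal(.62,.06,.3,yaw=.17)
E
```

```text
flange 1343 c [0.5403 0.0246 0.1215] mid [0.5453 0.0256 0.122 ] minrect [547.   25.8] 25.6 zmed 0.1219
knob 634 c [0.5467 0.0265 0.1498] mid [0.5478 0.0264 0.1488] minrect [547.8  26.5] 12.1 zmed 0.15
flange tilt [0.04  0.027]
neck 776 c [0.5301 0.0213 0.1103] mid [0.5442 0.0259 0.106 ] minrect [547.1  25.7] 25.9 zmed 0.1142
arm hi 237 c [0.6927 0.0522 0.2911] mid [0.6817 0.0542 0.2826] minrect [701.1  53.7] 54.9 zmed 0.2996
bar: X [0.1509 0.1564 0.1631] Y [-0.0539  0.0553] z [0.2935 0.303  0.3097] 121
d cm [-13.63   2.04  -7.07] w [ 0.     0.    -1.571] | at [0.4891 0.0169 0.2293] toolY yaw 1.741 j6 -0.14 grip 0.0698 gf 0.0 t 29.0 F [0.2 0.1 1.4]
```

The flask sits in the nest with the stopper home. The clamp bar was measured at shaker X 156 mm, z 0.297, as expected. Now I'll rotate to pinch the bar on its left side.

Emit:
arm_command:
  increments:
    - {"dx": 0,"dy": 0,"dz": -4,"wx": 0,"wy": 0,"wz": 0.15,"grip": 6}
    - {"dx": 0,"dy": 0,"dz": -8,"wx": 0,"wy": 0,"wz": 0.3,"grip": 6}
    - {"dx": 0,"dy": 0,"dz": -10.6,"wx": 0,"wy": 0,"wz": 0.45,"grip": 6}
    - {"dx": 0,"dy": 0,"dz": -10.6,"wx": 0,"wy": 0,"wz": 0.6,"grip": 6}
    - {"dx": 0,"dy": 0,"dz": -10.6,"wx": 0,"wy": 0,"wz": 0.75,"grip": 6}
    - {"dx": 0,"dy": 0,"dz": -10.6,"wx": 0,"wy": 0,"wz": 0.9,"grip": 6}
    - {"dx": 0,"dy": 0,"dz": -10.6,"wx": 0,"wy": 0,"wz": 1.05,"grip": 6}
    - {"dx": 0,"dy": 0,"dz": -10.6,"wx": 0,"wy": 0,"wz": 1.2,"grip": 6}
    - {"dx": 0,"dy": 0,"dz": -10.6,"wx": 0,"wy": 0,"wz": 1.35,"grip": 6}
    - {"dx": 0,"dy": 0,"dz": -10.6,"wx": 0,"wy": 0,"wz": 1.5,"grip": 6}

```text
clock: 30.0
eef_pos: [0.4894, 0.0169, 0.3346]
tool_rot: [0.619, 0.785, -0.001, -0.001]
ft_force: [-0.4, 1.1, 0.2]
grip_width: 0.0603
grasp_force: 0.0
```

Emit:
arm_command:
  increments:
    - {"dx": 0,"dy": 0,"dz": 0,"wx": 0,"wy": 0,"wz": 0.07,"grip": 5}
    - {"dx": 0,"dy": 0,"dz": 0,"wx": 0,"wy": 0,"wz": 0.07,"grip": 5}

```text
clock: 30.2
eef_pos: [0.4893, 0.0169, 0.3347]
tool_rot: [0.644, 0.765, -0.0, -0.001]
ft_force: [-0.2, -0.5, -0.4]
grip_width: 0.0502
grasp_force: 0.0
```

```bash
python3 -c "
from h import *
goal(.6958,.0842,.335,yaw=.17)"
```

```text
d cm [ 3.11 21.49 -0.06] w [-0.001 -0.     0.001] | at [0.4893 0.0169 0.3347] toolY yaw 0.171 j6 1.43 grip 0.0502 gf 0.0 t 30.2 F [-0.2 -0.5 -0.4]
```

Emit:
arm_command:
  increments:
    - {"dx": 3.1,"dy": 5,"dz": 0,"wx": 0,"wy": 0,"wz": 0,"grip": 5}
    - {"dx": 3.1,"dy": 10,"dz": 0,"wx": 0,"wy": 0,"wz": 0,"grip": 5}
    - {"dx": 3.1,"dy": 15,"dz": 0,"wx": 0,"wy": 0,"wz": 0,"grip": 5}
    - {"dx": 3.1,"dy": 18,"dz": 0,"wx": 0,"wy": 0,"wz": 0,"grip": 5}
    - {"dx": 3.1,"dy": 20,"dz": 0,"wx": 0,"wy": 0,"wz": 0,"grip": 5}
    - {"dx": 3.1,"dy": 21.5,"dz": 0,"wx": 0,"wy": 0,"wz": 0,"grip": 5}
    - {"dx": 3.1,"dy": 21.5,"dz": 0,"wx": 0,"wy": 0,"wz": 0,"grip": 5}
    - {"dx": 3.1,"dy": 21.5,"dz": 0,"wx": 0,"wy": 0,"wz": 0,"grip": 5}

```text
clock: 31.0
eef_pos: [0.6957, 0.0841, 0.3336]
tool_rot: [0.644, 0.765, -0.001, -0.001]
ft_force: [-0.1, -0.1, -0.2]
grip_width: 0.0499
grasp_force: 0.0
```

```bash
python3 - <<'E'
from w import *
goal(.6958,.0842,.262,yaw=.17)
p,d,c,q=wpts()
o=monitor.get_obs();print(np.round(o['joint_pos'],3))
T=R.from_quat(o['tool_rot']).inv().apply((q-o['eef_pos']).reshape(-1,3)).reshape(q.shape)
m=(d>0)&(q[...,2]>.26)&(T[...,2]>.01)&(abs(T[...,0])<.12)&(abs(T[...,1])<.06); w=T[m]
print(len(w),np.percentile(w,[1,50,99],axis=0).round(4))
for x0 in(0,.01,.02):
  s=abs(w[:,0]-x0)<.004
  if s.any(): print(x0,s.sum(),np.percentile(w[s],[1,50,99],axis=0).round(4).tolist())
E
```

```text
d cm [0.01 0.03 7.16] w [-0.002 -0.     0.002] | at [0.6957 0.0841 0.3336] toolY yaw 0.172 j6 1.52 grip 0.0499 gf 0.0 t 31.0 F [-0.1 -0.1 -0.2]
[ 0.12   0.783  1.213  2.001 -0.     1.519]
3445 [[-0.0849 -0.0251  0.0305]
 [-0.0266  0.0003  0.0329]
 [ 0.0227  0.0075  0.073 ]]
0 211 [[-0.0038, -0.0035, 0.0303], [-0.0, 0.0016, 0.0323], [0.0038, 0.0074, 0.0364]]
0.01 229 [[0.0061, -0.0041, 0.0303], [0.01, 0.0016, 0.0325], [0.0139, 0.0073, 0.0373]]
0.02 266 [[0.0162, -0.004, 0.0306], [0.0204, 0.0019, 0.0329], [0.0231, 0.0079, 0.0405]]
```

Emit:
arm_command:
  increments:
    - {"dx": 0,"dy": 0.15,"dz": 3,"wx": 0,"wy": 0,"wz": 0,"grip": 5}
    - {"dx": 0,"dy": 0.15,"dz": 5,"wx": 0,"wy": 0,"wz": 0,"grip": 5}
    - {"dx": 0,"dy": 0.15,"dz": 6.5,"wx": 0,"wy": 0,"wz": 0,"grip": 5}
    - {"dx": 0,"dy": 0.15,"dz": 7.1,"wx": 0,"wy": 0,"wz": 0,"grip": 5}
    - {"dx": 0,"dy": 0.15,"dz": 7.1,"wx": 0,"wy": 0,"wz": 0,"grip": 5}
    - {"dx": 0,"dy": 0.15,"dz": 7.1,"wx": 0,"wy": 0,"wz": 0,"grip": 5}

```text
clock: 31.65
eef_pos: [0.6967, 0.0841, 0.2666]
tool_rot: [0.644, 0.765, 0.001, 0.001]
ft_force: [-0.1, 0.3, -0.4]
grip_width: 0.0497
grasp_force: 0.0
```

Emit:
arm_command:
  increments:
    - {"dx": 0,"dy": 0,"dz": 0,"wx": 0,"wy": 0,"wz": 0,"grip": 0.5}
    - {"dx": 0,"dy": 0,"dz": 0,"wx": 0,"wy": 0,"wz": 0,"grip": 0.5}
    - {"dx": 0,"dy": 0,"dz": 0,"wx": 0,"wy": 0,"wz": 0,"grip": 0.5}
    - {"dx": 0,"dy": 0,"dz": 0,"wx": 0,"wy": 0,"wz": 0,"grip": 0.5}
    - {"dx": 0,"dy": 0,"dz": 0,"wx": 0,"wy": 0,"wz": 0,"grip": 0.5}

```text
clock: 32.15
eef_pos: [0.6968, 0.0842, 0.2656]
tool_rot: [0.644, 0.765, 0.0, 0.0]
ft_force: [-1.0, -0.3, 5.1]
grip_width: 0.0096
grasp_force: 58.7
```

```bash
python3 - <<'E'
from h import *
o=monitor.get_obs(); print(np.round(o['joint_pos'],3)); goal(.6958,.0842,.262,yaw=.17)
# arc deltas in shaker frame (tool y = shaker x), from theta=2.1
for th in (2.1,2.0,1.9,1.7,1.5,1.3,1.1,.9,.7,.5,.3,.15,0,-.03):
    X=80-150*np.cos(th); Z=167+150*np.sin(th); print(th,'dy',round((X-155.7)/10,2),'dz',round(-(Z-296.5)/10,2))
E
```

```text
[ 0.12   0.697  0.862  1.734 -0.     1.52 ]
d cm [ 0.02 -0.1   0.36] w [0.001 0.    0.001] | at [0.6968 0.0842 0.2656] toolY yaw 0.171 j6 1.52 grip 0.0096 gf 58.7 t 32.1 F [-1.  -0.3  5.1]
2.1 dy 0.0 dz 0.0
2.0 dy -1.33 dz -0.69
1.9 dy -2.72 dz -1.24
1.7 dy -5.64 dz -1.92
1.5 dy -8.63 dz -2.01
1.3 dy -11.58 dz -1.5
1.1 dy -14.37 dz -0.42
0.9 dy -16.89 dz 1.2
0.7 dy -19.04 dz 3.29
0.5 dy -20.73 dz 5.76
0.3 dy -21.9 dz 8.52
0.15 dy -22.4 dz 10.71
0 dy -22.57 dz 12.95
-0.03 dy -22.56 dz 13.4
```

Emit:
arm_command:
  increments:
    - {"dx": 0,"dy": -1.33,"dz": -0.69,"wx": 0,"wy": 0,"wz": 0,"grip": 0.5}
    - {"dx": 0,"dy": -2.72,"dz": -1.24,"wx": 0,"wy": 0,"wz": 0,"grip": 0.5}
    - {"dx": 0,"dy": -4.16,"dz": -1.66,"wx": 0,"wy": 0,"wz": 0,"grip": 0.5}
    - {"dx": 0,"dy": -5.64,"dz": -1.92,"wx": 0,"wy": 0,"wz": 0,"grip": 0.5}
    - {"dx": 0,"dy": -7.13,"dz": -2.04,"wx": 0,"wy": 0,"wz": 0,"grip": 0.5}
    - {"dx": 0,"dy": -8.63,"dz": -2.01,"wx": 0,"wy": 0,"wz": 0,"grip": 0.5}
    - {"dx": 0,"dy": -10.12,"dz": -1.83,"wx": 0,"wy": 0,"wz": 0,"grip": 0.5}
    - {"dx": 0,"dy": -11.58,"dz": -1.5,"wx": 0,"wy": 0,"wz": 0,"grip": 0.5}
    - {"dx": 0,"dy": -13.01,"dz": -1.03,"wx": 0,"wy": 0,"wz": 0,"grip": 0.5}
    - {"dx": 0,"dy": -14.37,"dz": -0.42,"wx": 0,"wy": 0,"wz": 0,"grip": 0.5}

```text
clock: 33.15
eef_pos: [0.5566, 0.0601, 0.2705]
tool_rot: [0.644, 0.765, 0.003, 0.002]
ft_force: [5.5, 0.8, -5.6]
grip_width: 0.0091
grasp_force: 64.0
```

```bash
python3 - <<'E'
from h import *
o=monitor.get_obs(); 
P=np.array([.6968-.0003,.0842]); a=.17; ex=np.array([np.cos(a),np.sin(a)])
print(np.round(o['eef_pos']-np.append(P-ex*.1437,.2656+.0042),4), np.round(o['ft_force'],1),o['grip_width'],o['grasp_force'],np.round(R.from_quat(o['tool_rot']).apply([0,0,1]),3))
E
```

```text
[0.0017 0.0002 0.0007] [ 5.5  0.8 -5.6] 0.009078630620945062 64.01182651519775 [ 0.006  0.001 -1.   ]
```

Tracking the arc well with low forces. I'll continue down.

Emit:
arm_command:
  increments:
    - {"dx": 0,"dy": -1.3,"dz": 0.8,"wx": 0,"wy": 0,"wz": 0,"grip": 0.5}
    - {"dx": 0,"dy": -2.52,"dz": 1.62,"wx": 0,"wy": 0,"wz": 0,"grip": 0.5}
    - {"dx": 0,"dy": -3.65,"dz": 2.6,"wx": 0,"wy": 0,"wz": 0,"grip": 0.5}
    - {"dx": 0,"dy": -4.67,"dz": 3.71,"wx": 0,"wy": 0,"wz": 0,"grip": 0.5}
    - {"dx": 0,"dy": -5.56,"dz": 4.9,"wx": 0,"wy": 0,"wz": 0,"grip": 0.5}
    - {"dx": 0,"dy": -6.36,"dz": 6.18,"wx": 0,"wy": 0,"wz": 0,"grip": 0.5}
    - {"dx": 0,"dy": -7.0,"dz": 7.5,"wx": 0,"wy": 0,"wz": 0,"grip": 0.5}
    - {"dx": 0,"dy": -7.53,"dz": 8.94,"wx": 0,"wy": 0,"wz": 0,"grip": 0.5}
    - {"dx": 0,"dy": -7.9,"dz": 10.4,"wx": 0,"wy": 0,"wz": 0,"grip": 0.5}
    - {"dx": 0,"dy": -8.1,"dz": 12,"wx": 0,"wy": 0,"wz": 0,"grip": 0.5}

```text
clock: 34.15
eef_pos: [0.4752, 0.0462, 0.1487]
tool_rot: [0.644, 0.765, 0.001, 0.0]
ft_force: [0.9, 1.9, 1.2]
grip_width: 0.0094
grasp_force: 70.3
```

Emit:
arm_command:
  increments:
    - {"dx": 0,"dy": -0.05,"dz": 0.8,"wx": 0,"wy": 0,"wz": 0,"grip": 0.5}
    - {"dx": 0,"dy": -0.1,"dz": 1.3,"wx": 0,"wy": 0,"wz": 0,"grip": 0.5}
    - {"dx": 0,"dy": -0.1,"dz": 1.4,"wx": 0,"wy": 0,"wz": 0,"grip": 0.5}
    - {"dx": 0,"dy": -0.1,"dz": 1.4,"wx": 0,"wy": 0,"wz": 0,"grip": 0.5}
    - {"dx": 0,"dy": -0.1,"dz": 1.4,"wx": 0,"wy": 0,"wz": 0,"grip": 0.5}

```text
clock: 34.65
eef_pos: [0.4745, 0.046, 0.1354]
tool_rot: [0.644, 0.765, 0.0, -0.0]
ft_force: [-1.3, 1.6, 2.0]
grip_width: 0.0097
grasp_force: 70.5
```

Emit:
arm_command:
  increments:
    - {"dx": 0,"dy": 0,"dz": 0,"wx": 0,"wy": 0,"wz": 0,"grip": 5}
    - {"dx": 0,"dy": 0,"dz": 0,"wx": 0,"wy": 0,"wz": 0,"grip": 5}
    - {"dx": 0,"dy": 0,"dz": 0,"wx": 0,"wy": 0,"wz": 0,"grip": 5}
    - {"dx": 0,"dy": 0,"dz": -4,"wx": 0,"wy": 0,"wz": 0,"grip": 5}
    - {"dx": 0,"dy": -2,"dz": -8,"wx": 0,"wy": 0,"wz": 0,"grip": 5}
    - {"dx": 0,"dy": -6,"dz": -11,"wx": 0,"wy": 0,"wz": 0,"grip": 5}
    - {"dx": 0,"dy": -6,"dz": -11,"wx": 0,"wy": 0,"wz": 0,"grip": 5}
    - {"dx": 0,"dy": -6,"dz": -11,"wx": 0,"wy": 0,"wz": 0,"grip": 5}

```text
clock: 35.45
eef_pos: [0.4156, 0.0354, 0.2459]
tool_rot: [0.644, 0.765, 0.001, 0.001]
ft_force: [-0.1, 0.0, -0.8]
grip_width: 0.0502
grasp_force: 0.0
```

```bash
python3 - <<'E'
from w import *
p,d,c,q=wpts()
a=.170; ex=np.array([np.cos(a),np.sin(a)]); ey=np.array([-np.sin(a),np.cos(a)])
r=q[...,:2]-[.5477,.0264]; X=r@ex;Y=r@ey
m=(d>0)&(abs(X+.07)<.02)&(abs(Y)<.06)&(abs(Y)>.012)&(q[...,2]>.13)&(q[...,2]<.21)
print('bar',m.sum(),np.percentile(X[m],[2,50,98]).round(4),np.percentile(Y[m],[0,100]).round(4),np.percentile(q[m][:,2],[2,50,98]).round(4))
m=(d>0)&(X<.04)&(X>-.06)&(abs(Y)<.005)&(q[...,2]>.15)&(q[...,2]<.21)
if m.sum()>9: k=np.polyfit(X[m],q[m][:,2],1);print('arm',m.sum(),k.round(4),np.polyval(k,0.08))
# switch
e=np.array([-.218,.976]); g=np.array([.473,-.2145])-.03*e; print('grip est',g.round(4))
p2,d2,c2,q2=wpts('top'); rep('grip',q2,near(q2,d2,g[0],g[1],.03,.05,.075))
goal(.4795,-.2437,.2,yaw=np.radians(12.6))
E
```

```text
bar 917 [-0.0749 -0.0702 -0.0641] [-0.0167  0.0548] [0.1675 0.1728 0.1747]
arm 1557 [0.0009 0.1736] 0.1736322138748989
grip est [ 0.4795 -0.2438]
grip 32 c [ 0.4783 -0.24    0.0644] mid [ 0.4779 -0.2402  0.0632] minrect [ 478.2 -240.4] 11.0 zmed 0.0646
d cm [-28.61   1.58   4.41] w [-0.001  0.    -0.049] | at [0.4153 0.0355 0.2441] toolY yaw 0.171 j6 1.49 grip 0.0497 gf 0.0 t 35.5 F [-0.7  0.9 -0.7]
```

The clamp is level (slope 0.001). Now on to the slide.

Emit:
arm_command:
  increments:
    - {"dx": -28.3,"dy": 1.5,"dz": 0,"wx": 0,"wy": 0,"wz": -0.05,"grip": 5}
    - {"dx": -28.3,"dy": 1.5,"dz": 0,"wx": 0,"wy": 0,"wz": -0.05,"grip": 5}
    - {"dx": -28.3,"dy": 1.5,"dz": 0,"wx": 0,"wy": 0,"wz": -0.05,"grip": 5}
    - {"dx": -28.3,"dy": 1.5,"dz": 0,"wx": 0,"wy": 0,"wz": -0.05,"grip": 5}
    - {"dx": -28.3,"dy": 1.5,"dz": 4,"wx": 0,"wy": 0,"wz": -0.05,"grip": 5}
    - {"dx": -28.3,"dy": 1.5,"dz": 8,"wx": 0,"wy": 0,"wz": -0.05,"grip": 5}
    - {"dx": -28.3,"dy": 1.5,"dz": 10,"wx": 0,"wy": 0,"wz": -0.05,"grip": 5}
    - {"dx": -28.3,"dy": 1.5,"dz": 10,"wx": 0,"wy": 0,"wz": -0.05,"grip": 5}
    - {"dx": -28.3,"dy": 1.5,"dz": 10,"wx": 0,"wy": 0,"wz": -0.05,"grip": 5}
    - {"dx": -28.3,"dy": 1.5,"dz": 10,"wx": 0,"wy": 0,"wz": -0.05,"grip": 5}

```text
clock: 36.55
eef_pos: [0.4792, -0.2404, 0.1463]
tool_rot: [0.624, 0.781, 0.0, 0.001]
ft_force: [0.5, -0.1, 0.7]
grip_width: 0.0501
grasp_force: 0.0
```

```bash
cat > sw.py <<'E'
from w import *
p,d,c,q=wpts()
w=q[near(q,d,.473,-.2145,.09,.03,.042)]; print(cv2.minAreaRect((w[:,:2]*1000).astype(np.float32)))
m=near(q,d,.473,-.2145,.06,.058,.072);rep('grip',q,m); print(cv2.minAreaRect((q[m][:,:2]*1000).astype(np.float32)))
x,y=q[m][:,:2].mean(0); goal(x,y,.025,yaw=.22)
E
python3 sw.py
```

```text
((472.7371520996094, -215.87591552734375), (80.24950408935547, 128.45314025878906), 12.590725898742676)
grip 512 c [ 0.4785 -0.2412  0.0638] mid [ 0.4787 -0.2419  0.062 ] minrect [ 478.9 -241.7] 11.6 zmed 0.064
((478.5295104980469, -241.86399841308594), (15.765498161315918, 19.2816162109375), 12.821372032165527)
d cm [-0.02 -0.15 12.2 ] w [0.003 0.002 0.002] | at [ 0.4796 -0.2405  0.147 ] toolY yaw 0.222 j6 0.88 grip 0.05 gf 0.0 t 36.6 F [ 0.2 -0.3  0.4]
```

Emit:
arm_command:
  increments:
    - {"dx": -0.1,"dy": -0.1,"dz": 5,"wx": 0,"wy": 0,"wz": 0,"grip": 5}
    - {"dx": -0.1,"dy": -0.1,"dz": 9,"wx": 0,"wy": 0,"wz": 0,"grip": 5}
    - {"dx": -0.1,"dy": -0.1,"dz": 11.5,"wx": 0,"wy": 0,"wz": 0,"grip": 5}
    - {"dx": -0.1,"dy": -0.1,"dz": 12.1,"wx": 0,"wy": 0,"wz": 0,"grip": 4}
    - {"dx": -0.1,"dy": -0.1,"dz": 12.1,"wx": 0,"wy": 0,"wz": 0,"grip": 4}
    - {"dx": -0.1,"dy": -0.1,"dz": 12.1,"wx": 0,"wy": 0,"wz": 0,"grip": 0.8}
    - {"dx": -0.1,"dy": -0.1,"dz": 12.1,"wx": 0,"wy": 0,"wz": 0,"grip": 0.8}
    - {"dx": -0.1,"dy": -0.1,"dz": 12.1,"wx": 0,"wy": 0,"wz": 0,"grip": 0.8}
    - {"dx": -0.1,"dy": -0.1,"dz": 12.1,"wx": 0,"wy": 0,"wz": 0,"grip": 0.8}
    - {"dx": -0.1,"dy": -0.1,"dz": 12.1,"wx": 0,"wy": 0,"wz": 0,"grip": 0.8}

```text
clock: 37.6
eef_pos: [0.4791, -0.2429, 0.0266]
tool_rot: [0.625, 0.781, 0.0, 0.002]
ft_force: [-1.3, 0.1, 6.4]
grip_width: 0.0144
grasp_force: 59.6
```

```bash
python3 -c "
from h import *
goal(.4785-.22*.06,-.2419+.976*.06,.026,yaw=.22)"
```

```text
d cm [ 6.11 -0.04  0.04] w [0.004 0.003 0.001] | at [ 0.4791 -0.2429  0.0266] toolY yaw 0.221 j6 0.88 grip 0.0144 gf 59.6 t 37.6 F [-1.3  0.1  6.4]
```

Emit:
arm_command:
  increments:
    - {"dx": 1,"dy": 0,"dz": 0,"wx": 0,"wy": 0,"wz": 0,"grip": 0.8}
    - {"dx": 2,"dy": 0,"dz": 0,"wx": 0,"wy": 0,"wz": 0,"grip": 0.8}
    - {"dx": 3,"dy": 0,"dz": 0,"wx": 0,"wy": 0,"wz": 0,"grip": 0.8}
    - {"dx": 4,"dy": 0,"dz": 0,"wx": 0,"wy": 0,"wz": 0,"grip": 0.8}
    - {"dx": 5,"dy": 0,"dz": 0,"wx": 0,"wy": 0,"wz": 0,"grip": 0.8}
    - {"dx": 5.7,"dy": 0,"dz": 0,"wx": 0,"wy": 0,"wz": 0,"grip": 0.8}
    - {"dx": 6.1,"dy": 0,"dz": 0,"wx": 0,"wy": 0,"wz": 0,"grip": 0.8}
    - {"dx": 6.1,"dy": 0,"dz": 0,"wx": 0,"wy": 0,"wz": 0,"grip": 0.8}
    - {"dx": 6.1,"dy": 0,"dz": 0,"wx": 0,"wy": 0,"wz": 0,"grip": 0.8}

```text
clock: 38.5
eef_pos: [0.4667, -0.1872, 0.0267]
tool_rot: [0.626, 0.78, -0.002, 0.005]
ft_force: [0.0, -10.6, 2.9]
grip_width: 0.0147
grasp_force: 59.3
```

It has moved 57 mm and is now pushing 10 N against the end stop. I'll hold there for three seconds and read the force.

Emit:
arm_command:
  increments:
    - {"dx": 0.2,"dy": 0,"dz": 0,"wx": 0,"wy": 0,"wz": 0,"grip": 0.8}
    - {"dx": 0.2,"dy": 0,"dz": 0,"wx": 0,"wy": 0,"wz": 0,"grip": 0.8}
    - {"dx": 0.2,"dy": 0,"dz": 0,"wx": 0,"wy": 0,"wz": 0,"grip": 0.8}
    - {"dx": 0.2,"dy": 0,"dz": 0,"wx": 0,"wy": 0,"wz": 0,"grip": 0.8}
    - {"dx": 0.2,"dy": 0,"dz": 0,"wx": 0,"wy": 0,"wz": 0,"grip": 0.8}
    - {"dx": 0.2,"dy": 0,"dz": 0,"wx": 0,"wy": 0,"wz": 0,"grip": 0.8}
    - {"dx": 0.2,"dy": 0,"dz": 0,"wx": 0,"wy": 0,"wz": 0,"grip": 0.8}
    - {"dx": 0.2,"dy": 0,"dz": 0,"wx": 0,"wy": 0,"wz": 0,"grip": 0.8}
    - {"dx": 0.2,"dy": 0,"dz": 0,"wx": 0,"wy": 0,"wz": 0,"grip": 0.8}
    - {"dx": 0.2,"dy": 0,"dz": 0,"wx": 0,"wy": 0,"wz": 0,"grip": 0.8}

```text
clock: 39.5
eef_pos: [0.4666, -0.1872, 0.0267]
tool_rot: [0.626, 0.78, -0.003, 0.007]
ft_force: [1.1, -15.6, 0.3]
grip_width: 0.0145
grasp_force: 58.9
```

Emit:
arm_command:
  increments:
    - {"dx": 0,"dy": 0,"dz": 0,"wx": 0,"wy": 0,"wz": 0,"grip": 0.8}
    - {"dx": 0,"dy": 0,"dz": 0,"wx": 0,"wy": 0,"wz": 0,"grip": 0.8}
    - {"dx": 0,"dy": 0,"dz": 0,"wx": 0,"wy": 0,"wz": 0,"grip": 0.8}
    - {"dx": 0,"dy": 0,"dz": 0,"wx": 0,"wy": 0,"wz": 0,"grip": 0.8}
    - {"dx": 0,"dy": 0,"dz": 0,"wx": 0,"wy": 0,"wz": 0,"grip": 0.8}
    - {"dx": 0,"dy": 0,"dz": 0,"wx": 0,"wy": 0,"wz": 0,"grip": 0.8}
    - {"dx": 0,"dy": 0,"dz": 0,"wx": 0,"wy": 0,"wz": 0,"grip": 0.8}
    - {"dx": 0,"dy": 0,"dz": 0,"wx": 0,"wy": 0,"wz": 0,"grip": 0.8}
    - {"dx": 0,"dy": 0,"dz": 0,"wx": 0,"wy": 0,"wz": 0,"grip": 0.8}
    - {"dx": 0,"dy": 0,"dz": 0,"wx": 0,"wy": 0,"wz": 0,"grip": 0.8}

```text
clock: 40.5
eef_pos: [0.4667, -0.1872, 0.0267]
tool_rot: [0.626, 0.78, -0.003, 0.007]
ft_force: [0.6, -15.2, 1.8]
grip_width: 0.0142
grasp_force: 58.9
```

```bash
python3 - <<'E'
from w import *
goal(.4785,-.2419,.026,yaw=.22)
p,d,c,q=wpts('top')
a=.170; ex=np.array([np.cos(a),np.sin(a)]); ey=np.array([-np.sin(a),np.cos(a)])
r=q[...,:2]-[.5477,.0264]; X=r@ex;Y=r@ey
m=(d>0)&(X<.04)&(X>-.06)&(abs(Y)<.006)&(q[...,2]>.15)&(q[...,2]<.21)
k=np.polyfit(X[m],q[m][:,2],1);print('arm',m.sum(),k.round(4))
p,d,c,q=wpts('scene')
# black grip seen from scene: points above box
m=near(q,d,.47,-.2145,.06,.04,.068); h=cv2.cvtColor(p,cv2.COLOR_RGB2HSV)[...,2]; m&=h<70
w=q[m]; e=np.array([-.218,.976]); s=(w[:,:2]-[.4727,-.2150])@e; print(len(w),np.percentile(s,[1,25,50,75,99]).round(4))
E
```

```text
d cm [-5.6  -0.03  0.15] w [ 0.003  0.015 -0.002] | at [ 0.4667 -0.1872  0.0267] toolY yaw 0.218 j6 0.98 grip 0.0142 gf 58.9 t 40.5 F [  0.6 -15.2   1.8]
arm 122 [-0.0038  0.1742]
52 [0.0153 0.0178 0.0203 0.0269 0.0359]
```

It's firmly at the stop with the clamp level. I'll finish the run time, then pull back to off.

Emit:
arm_command:
  increments:
    - {"dx": 0,"dy": 0,"dz": 0,"wx": 0,"wy": 0,"wz": 0,"grip": 0.8}
    - {"dx": 0,"dy": 0,"dz": 0,"wx": 0,"wy": 0,"wz": 0,"grip": 0.8}
    - {"dx": 0,"dy": 0,"dz": 0,"wx": 0,"wy": 0,"wz": 0,"grip": 0.8}
    - {"dx": 0,"dy": 0,"dz": 0,"wx": 0,"wy": 0,"wz": 0,"grip": 0.8}
    - {"dx": 0,"dy": 0,"dz": 0,"wx": 0,"wy": 0,"wz": 0,"grip": 0.8}
    - {"dx": 0,"dy": 0,"dz": 0,"wx": 0,"wy": 0,"wz": 0,"grip": 0.8}
    - {"dx": 0,"dy": 0,"dz": 0,"wx": 0,"wy": 0,"wz": 0,"grip": 0.8}
    - {"dx": 0,"dy": 0,"dz": 0,"wx": 0,"wy": 0,"wz": 0,"grip": 0.8}
    - {"dx": 0,"dy": 0,"dz": 0,"wx": 0,"wy": 0,"wz": 0,"grip": 0.8}
    - {"dx": 0,"dy": 0,"dz": 0,"wx": 0,"wy": 0,"wz": 0,"grip": 0.8}

```text
clock: 41.6
eef_pos: [0.4667, -0.1872, 0.0267]
tool_rot: [0.626, 0.78, -0.003, 0.007]
ft_force: [0.1, -15.7, 0.8]
grip_width: 0.0141
grasp_force: 58.9
```

Emit:
arm_command:
  increments:
    - {"dx": -1,"dy": 0,"dz": 0,"wx": 0,"wy": 0,"wz": 0,"grip": 0.8}
    - {"dx": -2,"dy": 0,"dz": 0,"wx": 0,"wy": 0,"wz": 0,"grip": 0.8}
    - {"dx": -3,"dy": 0,"dz": 0,"wx": 0,"wy": 0,"wz": 0,"grip": 0.8}
    - {"dx": -4,"dy": 0,"dz": 0,"wx": 0,"wy": 0,"wz": 0,"grip": 0.8}
    - {"dx": -5,"dy": 0,"dz": 0,"wx": 0,"wy": 0,"wz": 0,"grip": 0.8}
    - {"dx": -6,"dy": 0,"dz": 0,"wx": 0,"wy": 0,"wz": 0,"grip": 0.8}
    - {"dx": -6.5,"dy": 0,"dz": 0,"wx": 0,"wy": 0,"wz": 0,"grip": 0.8}
    - {"dx": -6.7,"dy": 0,"dz": 0,"wx": 0,"wy": 0,"wz": 0,"grip": 0.8}
    - {"dx": -6.7,"dy": 0,"dz": 0,"wx": 0,"wy": 0,"wz": 0,"grip": 0.8}
    - {"dx": -6.7,"dy": 0,"dz": 0,"wx": 0,"wy": 0,"wz": 0,"grip": 0.8}

```text
clock: 42.6
eef_pos: [0.4797, -0.2458, 0.0266]
tool_rot: [0.625, 0.781, 0.001, 0.002]
ft_force: [-1.5, 2.6, 9.0]
grip_width: 0.0144
grasp_force: 60.1
```

Emit:
arm_command:
  increments:
    - {"dx": -0.4,"dy": 0,"dz": 0,"wx": 0,"wy": 0,"wz": 0,"grip": 0.8}
    - {"dx": -0.4,"dy": 0,"dz": 0,"wx": 0,"wy": 0,"wz": 0,"grip": 0.8}
    - {"dx": -0.4,"dy": 0,"dz": 0,"wx": 0,"wy": 0,"wz": 0,"grip": 0.8}
    - {"dx": -0.4,"dy": 0,"dz": 0,"wx": 0,"wy": 0,"wz": 0,"grip": 0.8}

```text
clock: 43.0
eef_pos: [0.4797, -0.2457, 0.0265]
tool_rot: [0.624, 0.781, 0.003, -0.001]
ft_force: [-3.8, 11.0, 15.1]
grip_width: 0.0147
grasp_force: 60.7
```

The slide is at the off stop, with 60 mm total travel. I'll release and return to the clamp bar.

Emit:
arm_command:
  increments:
    - {"dx": 0.3,"dy": 0,"dz": 0,"wx": 0,"wy": 0,"wz": 0,"grip": 0.8}
    - {"dx": 0.3,"dy": 0,"dz": 0,"wx": 0,"wy": 0,"wz": 0,"grip": 5}
    - {"dx": 0.3,"dy": 0,"dz": 0,"wx": 0,"wy": 0,"wz": 0,"grip": 5}
    - {"dx": 0.3,"dy": 0,"dz": 0,"wx": 0,"wy": 0,"wz": 0,"grip": 5}
    - {"dx": 0.3,"dy": 0,"dz": -5,"wx": 0,"wy": 0,"wz": 0,"grip": 5}
    - {"dx": 0.3,"dy": 0,"dz": -10,"wx": 0,"wy": 0,"wz": 0,"grip": 5}
    - {"dx": 0.3,"dy": 0,"dz": -15,"wx": 0,"wy": 0,"wz": 0,"grip": 5}
    - {"dx": 0.3,"dy": 0,"dz": -20,"wx": 0,"wy": 0,"wz": 0.05,"grip": 5}
    - {"dx": 0.3,"dy": 0,"dz": -20,"wx": 0,"wy": 0,"wz": 0.05,"grip": 5}
    - {"dx": 0.3,"dy": 0,"dz": -20,"wx": 0,"wy": 0,"wz": 0.05,"grip": 5}

```text
clock: 44.0
eef_pos: [0.4793, -0.2475, 0.2253]
tool_rot: [0.644, 0.765, 0.0, 0.002]
ft_force: [-0.1, 0.5, -0.4]
grip_width: 0.0502
grasp_force: 0.0
```

```bash
python3 - <<'E'
from w import *
p,d,c,q=wpts()
m=near(q,d,.473,-.2145,.06,.057,.072)
r=cv2.minAreaRect((q[m][:,:2]*1000).astype(np.float32)); print(r, (np.array(r[0])/1000-[.4727,-.2152])@[-.218,.976])
goal(.4745,.046,.225,yaw=.17); goal(.4145,.036,.225,yaw=.17)
E
```

```text
((479.2403564453125, -244.75186157226562), (15.197755813598633, 19.47855567932129), 10.064187049865723) -0.03026841459960938
d cm [28.93  4.61 -0.15] w [-0.    -0.     0.001] | at [ 0.4783 -0.2469  0.2235] toolY yaw 0.171 j6 0.92 grip 0.0499 gf 0.0 t 44.0 F [-1.1  0.4 -0.1]
d cm [28.97 -1.47 -0.15] w [-0.    -0.     0.001] | at [ 0.4783 -0.2469  0.2235] toolY yaw 0.171 j6 0.92 grip 0.0499 gf 0.0 t 44.0 F [-1.1  0.4 -0.1]
```

Emit:
arm_command:
  increments:
    - {"dx": 28.9,"dy": 4.6,"dz": 0,"wx": 0,"wy": 0,"wz": 0,"grip": 5}
    - {"dx": 28.9,"dy": 4.6,"dz": 0,"wx": 0,"wy": 0,"wz": 0,"grip": 5}
    - {"dx": 28.9,"dy": 4.6,"dz": 0,"wx": 0,"wy": 0,"wz": 0,"grip": 5}
    - {"dx": 28.9,"dy": 4.6,"dz": 0,"wx": 0,"wy": 0,"wz": 0,"grip": 5}
    - {"dx": 28.9,"dy": 4.6,"dz": 0,"wx": 0,"wy": 0,"wz": 0,"grip": 5}
    - {"dx": 28.9,"dy": 4.6,"dz": 0,"wx": 0,"wy": 0,"wz": 0,"grip": 5}
    - {"dx": 28.9,"dy": 4.6,"dz": 0,"wx": 0,"wy": 0,"wz": 0,"grip": 5}
    - {"dx": 28.9,"dy": 4.6,"dz": 0,"wx": 0,"wy": 0,"wz": 0,"grip": 5}
    - {"dx": 28.9,"dy": 4.6,"dz": 0,"wx": 0,"wy": 0,"wz": 0,"grip": 5}

```text
clock: 44.95
eef_pos: [0.4739, 0.045, 0.2225]
tool_rot: [0.644, 0.765, -0.001, -0.001]
ft_force: [-0.2, -0.0, -0.3]
grip_width: 0.05
grasp_force: 0.0
```

```bash
python3 -c "
from h import *
goal(.4745,.046,.137,yaw=.17)"
```

```text
d cm [0.09 0.1  8.55] w [-0.003  0.     0.   ] | at [0.4739 0.045  0.2225] toolY yaw 0.17 j6 1.5 grip 0.05 gf 0.0 t 45.0 F [-0.2 -0.  -0.3]
```

Emit:
arm_command:
  increments:
    - {"dx": 0.1,"dy": 0.1,"dz": 4,"wx": 0,"wy": 0,"wz": 0,"grip": 5}
    - {"dx": 0.1,"dy": 0.1,"dz": 7,"wx": 0,"wy": 0,"wz": 0,"grip": 5}
    - {"dx": 0.1,"dy": 0.1,"dz": 8.5,"wx": 0,"wy": 0,"wz": 0,"grip": 5}
    - {"dx": 0.1,"dy": 0.1,"dz": 8.5,"wx": 0,"wy": 0,"wz": 0,"grip": 5}
    - {"dx": 0.1,"dy": 0.1,"dz": 8.5,"wx": 0,"wy": 0,"wz": 0,"grip": 5}
    - {"dx": 0.1,"dy": 0.1,"dz": 8.5,"wx": 0,"wy": 0,"wz": 0,"grip": 0.5}
    - {"dx": 0.1,"dy": 0.1,"dz": 8.5,"wx": 0,"wy": 0,"wz": 0,"grip": 0.5}
    - {"dx": 0.1,"dy": 0.1,"dz": 8.5,"wx": 0,"wy": 0,"wz": 0,"grip": 0.5}
    - {"dx": 0.1,"dy": 0.1,"dz": 8.5,"wx": 0,"wy": 0,"wz": 0,"grip": 0.5}
    - {"dx": 0.1,"dy": 0.1,"dz": 8.5,"wx": 0,"wy": 0,"wz": 0,"grip": 0.5}

```text
clock: 45.95
eef_pos: [0.4742, 0.0464, 0.14]
tool_rot: [0.644, 0.765, -0.001, -0.0]
ft_force: [-5.5, -2.4, 6.3]
grip_width: 0.0091
grasp_force: 58.7
```

```bash
python3 -c "
from h import *
goal(.4745,.046,.137,yaw=.17)
import numpy as np
for t in (.08,.18,.28,.4,.52,.64,.76,.88,1.0,1.1): print(t,round(15*(1-np.cos(t)),2),round(-15*np.sin(t),2))
print()
for t in (1.2,1.3,1.4,1.5,1.6,1.7,1.8,1.9,2.0,2.1): print(t,round(15*(np.cos(1.1)-np.cos(t)),2),round(-15*(np.sin(t)-np.sin(1.1)),2))"
```

```text
d cm [-0.04  0.02  0.3 ] w [-0.002  0.001  0.001] | at [0.4742 0.0464 0.14  ] toolY yaw 0.171 j6 1.5 grip 0.0091 gf 58.7 t 46.0 F [-5.5 -2.4  6.3]
0.08 0.05 -1.2
0.18 0.24 -2.69
0.28 0.58 -4.15
0.4 1.18 -5.84
0.52 1.98 -7.45
0.64 2.97 -8.96
0.76 4.13 -10.33
0.88 5.44 -11.56
1.0 6.9 -12.62
1.1 8.2 -13.37

1.2 1.37 -0.61
1.3 2.79 -1.09
1.4 4.25 -1.41
1.5 5.74 -1.59
1.6 7.24 -1.63
1.7 8.74 -1.51
1.8 10.21 -1.24
1.9 11.65 -0.83
2.0 13.05 -0.27
2.1 14.38 0.42
```

Emit:
arm_command:
  increments:
    - {"dx": 0,"dy": 0.05,"dz": -1.2,"wx": 0,"wy": 0,"wz": 0,"grip": 0.5}
    - {"dx": 0,"dy": 0.24,"dz": -2.69,"wx": 0,"wy": 0,"wz": 0,"grip": 0.5}
    - {"dx": 0,"dy": 0.58,"dz": -4.15,"wx": 0,"wy": 0,"wz": 0,"grip": 0.5}
    - {"dx": 0,"dy": 1.18,"dz": -5.84,"wx": 0,"wy": 0,"wz": 0,"grip": 0.5}
    - {"dx": 0,"dy": 1.98,"dz": -7.45,"wx": 0,"wy": 0,"wz": 0,"grip": 0.5}
    - {"dx": 0,"dy": 2.97,"dz": -8.96,"wx": 0,"wy": 0,"wz": 0,"grip": 0.5}
    - {"dx": 0,"dy": 4.13,"dz": -10.33,"wx": 0,"wy": 0,"wz": 0,"grip": 0.5}
    - {"dx": 0,"dy": 5.44,"dz": -11.56,"wx": 0,"wy": 0,"wz": 0,"grip": 0.5}
    - {"dx": 0,"dy": 6.9,"dz": -12.62,"wx": 0,"wy": 0,"wz": 0,"grip": 0.5}
    - {"dx": 0,"dy": 8.2,"dz": -13.37,"wx": 0,"wy": 0,"wz": 0,"grip": 0.5}

```text
clock: 46.95
eef_pos: [0.5507, 0.0596, 0.2774]
tool_rot: [0.644, 0.765, -0.003, -0.002]
ft_force: [-19.5, -3.8, 26.7]
grip_width: 0.0085
grasp_force: 59.2
```

Emit:
arm_command:
  increments:
    - {"dx": 0,"dy": 1.37,"dz": -0.61,"wx": 0,"wy": 0,"wz": 0,"grip": 0.5}
    - {"dx": 0,"dy": 2.79,"dz": -1.09,"wx": 0,"wy": 0,"wz": 0,"grip": 0.5}
    - {"dx": 0,"dy": 4.25,"dz": -1.41,"wx": 0,"wy": 0,"wz": 0,"grip": 0.5}
    - {"dx": 0,"dy": 5.74,"dz": -1.59,"wx": 0,"wy": 0,"wz": 0,"grip": 0.5}
    - {"dx": 0,"dy": 7.24,"dz": -1.63,"wx": 0,"wy": 0,"wz": 0,"grip": 0.5}
    - {"dx": 0,"dy": 8.74,"dz": -1.51,"wx": 0,"wy": 0,"wz": 0,"grip": 0.5}
    - {"dx": 0,"dy": 10.21,"dz": -1.24,"wx": 0,"wy": 0,"wz": 0,"grip": 0.5}
    - {"dx": 0,"dy": 11.65,"dz": -0.83,"wx": 0,"wy": 0,"wz": 0,"grip": 0.5}
    - {"dx": 0,"dy": 13.05,"dz": -0.27,"wx": 0,"wy": 0,"wz": 0,"grip": 0.5}
    - {"dx": 0,"dy": 14.2,"dz": 0.35,"wx": 0,"wy": 0,"wz": 0,"grip": 0.5}

```text
clock: 47.95
eef_pos: [0.6982, 0.0847, 0.2798]
tool_rot: [0.644, 0.765, 0.005, 0.006]
ft_force: [-27.1, -5.6, 51.8]
grip_width: 0.0052
grasp_force: 33.0
```

The fingers slid up off the bar near the end. I'll back off upward and look.

Emit:
arm_command:
  increments:
    - {"dx": 0,"dy": 0,"dz": -1.5,"wx": 0,"wy": 0,"wz": 0,"grip": 0.5}
    - {"dx": 0,"dy": 0,"dz": -4,"wx": 0,"wy": 0,"wz": 0,"grip": 0.5}
    - {"dx": 0,"dy": -2,"dz": -6,"wx": 0,"wy": 0,"wz": 0,"grip": 3}
    - {"dx": 0,"dy": -6,"dz": -6,"wx": 0,"wy": 0,"wz": 0,"grip": 3}
    - {"dx": 0,"dy": -10,"dz": -6,"wx": 0,"wy": 0,"wz": 0,"grip": 3}
    - {"dx": 0,"dy": -10,"dz": -6,"wx": 0,"wy": 0,"wz": 0,"grip": 3}

```text
clock: 48.55
eef_pos: [0.5899, 0.067, 0.3281]
tool_rot: [0.644, 0.765, -0.004, -0.003]
ft_force: [0.0, -0.1, 0.5]
grip_width: 0.0305
grasp_force: 0.0
```

```bash
python3 - <<'E'
from w import *
a=.170; ex=np.array([np.cos(a),np.sin(a)]); ey=np.array([-np.sin(a),np.cos(a)])
for n in('wrist','scene','top'):
    p,d,c,q=wpts(n)
    if n=='scene': cv2.imwrite('pics/s2.png',p[:,:,::-1])
    r=q[...,:2]-[.5477,.0264]; X=r@ex;Y=r@ey
    m=(d>0)&(abs(Y)<.06)&(abs(Y)>.045)&(q[...,2]>.1)&(q[...,2]<.34)&(X>-.09)&(X<.2)
    w=q[m]
    if m.sum()>5: print(n,'bar ends',m.sum(),np.percentile(X[m],[2,50,98]).round(4),np.percentile(w[:,2],[2,50,98]).round(4))
goal(.6,.06,.34)
E
```

```text
wrist bar ends 417 [0.1507 0.1546 0.1613] [0.2943 0.3021 0.3043]
scene bar ends 66 [0.1533 0.1594 0.1623] [0.2929 0.2994 0.3033]
top bar ends 13 [0.152  0.1572 0.1632] [0.2957 0.3016 0.3066]
d cm [-0.84  0.04 -0.95] w [ 0.003  0.    -0.   ] | at [0.5982 0.0682 0.3305] toolY yaw 0.171 j6 1.51 grip 0.0298 gf 0.0 t 48.7 F [ 0.5 -0.9 -1.1]
```

View pics/s2.png

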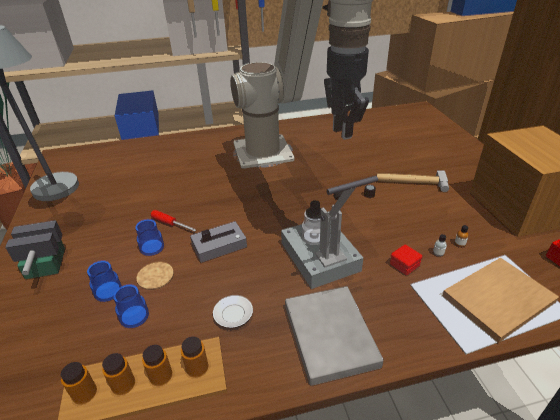

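The clamp is fully open (bar at X 156 mm, z 0.30) and the stoppered flask stands in the nest at (313,225). The switch grip is at its off end. Now I'll go back to the flask.

Emit:
arm_command:
  increments:
    - {"dx": -3.2,"dy": -5,"dz": 0,"wx": 0,"wy": 0,"wz": -0.15,"grip": 7}
    - {"dx": -3.2,"dy": -10,"dz": 0,"wx": 0,"wy": 0,"wz": -0.3,"grip": 7}
    - {"dx": -3.2,"dy": -11.6,"dz": 0,"wx": 0,"wy": 0,"wz": -0.45,"grip": 7}
    - {"dx": -3.2,"dy": -11.6,"dz": 0,"wx": 0,"wy": 0,"wz": -0.6,"grip": 7}
    - {"dx": -3.2,"dy": -11.6,"dz": 0,"wx": 0,"wy": 0,"wz": -0.75,"grip": 7}
    - {"dx": -3.2,"dy": -11.6,"dz": 0,"wx": 0,"wy": 0,"wz": -0.9,"grip": 7}
    - {"dx": -3.2,"dy": -11.6,"dz": 0,"wx": 0,"wy": 0,"wz": -1.05,"grip": 7}
    - {"dx": -3.2,"dy": -11.6,"dz": 0,"wx": 0,"wy": 0,"wz": -1.2,"grip": 7}
    - {"dx": -3.2,"dy": -11.6,"dz": 0,"wx": 0,"wy": 0,"wz": -1.35,"grip": 7}
    - {"dx": -3.2,"dy": -11.6,"dz": 0,"wx": 0,"wy": 0,"wz": -1.5,"grip": 7}

```text
clock: 49.7
eef_pos: [0.4915, 0.017, 0.3301]
tool_rot: [-0.053, 0.999, -0.0, 0.002]
ft_force: [0.7, 0.5, -0.3]
grip_width: 0.0699
grasp_force: 0.0
```

Emit:
arm_command:
  increments:
    - {"dx": 0,"dy": 0,"dz": 4,"wx": 0,"wy": 0,"wz": -0.07,"grip": 7}
    - {"dx": 0,"dy": 0,"dz": 8,"wx": 0,"wy": 0,"wz": -0.07,"grip": 7}
    - {"dx": 0,"dy": 0,"dz": 10,"wx": 0,"wy": 0,"wz": -0.07,"grip": 7}
    - {"dx": 0,"dy": 0,"dz": 10,"wx": 0,"wy": 0,"wz": -0.07,"grip": 7}

```text
clock: 50.1
eef_pos: [0.489, 0.0169, 0.2266]
tool_rot: [-0.085, 0.996, 0.0, -0.002]
ft_force: [-0.5, -0.1, -0.1]
grip_width: 0.0699
grasp_force: 0.0
```

```bash
python3 st.py .5477 .0264 .038; python3 -c "
from h import *
goal(.548,.0264,.23,yaw=1.741);goal(.548,.0264,.07,yaw=1.741)"
```

```text
flange 1380 c [0.5404 0.0246 0.1214] mid [0.5454 0.0258 0.122 ] minrect [547.2  25.9] 25.5 zmed 0.1219
knob 647 c [0.5468 0.0265 0.1497] mid [0.5478 0.0266 0.1486] minrect [547.9  26.8] 12.2 zmed 0.1499
flange tilt [0.035 0.026]
neck 784 c [0.5302 0.021  0.1105] mid [0.5444 0.0258 0.106 ] minrect [547.1  25.6] 25.9 zmed 0.1144
d cm [-5.87 -0.04 -0.13] w [ 0.    -0.001  0.   ] | at [0.4901 0.0169 0.2287] toolY yaw 1.741 j6 -0.14 grip 0.0697 gf 0.0 t 50.1 F [ 0.3 -0.3  0.5]
d cm [-5.89 -0.05 15.87] w [ 0.    -0.001  0.   ] | at [0.4901 0.0169 0.2287] toolY yaw 1.741 j6 -0.14 grip 0.0697 gf 0.0 t 50.1 F [ 0.3 -0.3  0.5]
```

Emit:
arm_command:
  increments:
    - {"dx": -4,"dy": 0,"dz": 0,"wx": 0,"wy": 0,"wz": 0,"grip": 7}
    - {"dx": -5.9,"dy": 0,"dz": 0,"wx": 0,"wy": 0,"wz": 0,"grip": 7}
    - {"dx": -5.9,"dy": 0,"dz": 0,"wx": 0,"wy": 0,"wz": 0,"grip": 7}
    - {"dx": -5.9,"dy": 0,"dz": 4,"wx": 0,"wy": 0,"wz": 0,"grip": 7}
    - {"dx": -5.9,"dy": 0,"dz": 8,"wx": 0,"wy": 0,"wz": 0,"grip": 7}
    - {"dx": -5.9,"dy": 0,"dz": 12,"wx": 0,"wy": 0,"wz": 0,"grip": 7}
    - {"dx": -5.9,"dy": 0,"dz": 15,"wx": 0,"wy": 0,"wz": 0,"grip": 7}
    - {"dx": -5.9,"dy": 0,"dz": 15.8,"wx": 0,"wy": 0,"wz": 0,"grip": 7}
    - {"dx": -5.9,"dy": 0,"dz": 15.8,"wx": 0,"wy": 0,"wz": 0,"grip": 7}
    - {"dx": -5.9,"dy": 0,"dz": 15.8,"wx": 0,"wy": 0,"wz": 0,"grip": 7}

```text
clock: 51.15
eef_pos: [0.5488, 0.0268, 0.0735]
tool_rot: [-0.085, 0.996, -0.0, 0.002]
ft_force: [0.7, 0.0, 0.3]
grip_width: 0.0699
grasp_force: 0.0
```

Emit:
arm_command:
  increments:
    - {"dx": 0,"dy": 0,"dz": 0,"wx": 0,"wy": 0,"wz": 0,"grip": 4.5}
    - {"dx": 0,"dy": 0,"dz": 0,"wx": 0,"wy": 0,"wz": 0,"grip": 4.5}
    - {"dx": 0,"dy": 0,"dz": 0,"wx": 0,"wy": 0,"wz": 0,"grip": 4.5}
    - {"dx": 0,"dy": 0,"dz": 0,"wx": 0,"wy": 0,"wz": 0,"grip": 4.5}
    - {"dx": 0,"dy": 0,"dz": 0,"wx": 0,"wy": 0,"wz": 0,"grip": 4.5}

```text
clock: 51.65
eef_pos: [0.5492, 0.0271, 0.0743]
tool_rot: [-0.085, 0.996, 0.0, 0.003]
ft_force: [-0.8, 0.9, 5.6]
grip_width: 0.0513
grasp_force: 63.2
```

Emit:
arm_command:
  increments:
    - {"dx": 0,"dy": 0,"dz": -0.5,"wx": 0,"wy": 0,"wz": 0,"grip": 4.5}
    - {"dx": 0,"dy": 0,"dz": -1,"wx": 0,"wy": 0,"wz": 0,"grip": 4.5}
    - {"dx": 0,"dy": 0,"dz": -2,"wx": 0,"wy": 0,"wz": 0,"grip": 4.5}
    - {"dx": 0,"dy": 0,"dz": -4,"wx": 0,"wy": 0,"wz": 0,"grip": 4.5}
    - {"dx": 0,"dy": 0,"dz": -8,"wx": 0,"wy": 0,"wz": 0,"grip": 4.5}
    - {"dx": 0,"dy": 0,"dz": -11,"wx": 0,"wy": 0,"wz": 0,"grip": 4.5}
    - {"dx": 3,"dy": 0,"dz": -11,"wx": 0,"wy": 0,"wz": 0,"grip": 4.5}
    - {"dx": 6,"dy": 0,"dz": -11,"wx": 0,"wy": 0,"wz": 0,"grip": 4.5}
    - {"dx": 10,"dy": -4,"dz": -11,"wx": 0,"wy": 0,"wz": 0,"grip": 4.5}
    - {"dx": 12,"dy": -8,"dz": -11,"wx": 0,"wy": 0,"wz": 0,"grip": 4.5}

```text
clock: 52.65
eef_pos: [0.4401, -0.071, 0.1817]
tool_rot: [-0.087, 0.996, 0.0, -0.001]
ft_force: [1.2, -1.6, -1.7]
grip_width: 0.0511
grasp_force: 63.2
```

```bash
python3 -c "
from h import *
goal(.545,-.3835,.18,yaw=1.741)"
```

```text
d cm [ -4.9  -32.6    0.15] w [ 0.    -0.001  0.004] | at [ 0.4401 -0.071   0.1817] toolY yaw 1.745 j6 -0.33 grip 0.0511 gf 63.2 t 52.6 F [ 1.2 -1.6 -1.7]
```

Emit:
arm_command:
  increments:
    - {"dx": -0.6,"dy": -4,"dz": 0,"wx": 0,"wy": 0,"wz": 0,"grip": 4.5}
    - {"dx": -1.2,"dy": -8,"dz": 0,"wx": 0,"wy": 0,"wz": 0,"grip": 4.5}
    - {"dx": -1.8,"dy": -12,"dz": 0,"wx": 0,"wy": 0,"wz": 0,"grip": 4.5}
    - {"dx": -2.4,"dy": -16,"dz": 0,"wx": 0,"wy": 0,"wz": 0,"grip": 4.5}
    - {"dx": -3,"dy": -20,"dz": 0,"wx": 0,"wy": 0,"wz": 0,"grip": 4.5}
    - {"dx": -3.6,"dy": -24,"dz": 0,"wx": 0,"wy": 0,"wz": 0,"grip": 4.5}
    - {"dx": -4.2,"dy": -28,"dz": 0,"wx": 0,"wy": 0,"wz": 0,"grip": 4.5}
    - {"dx": -4.8,"dy": -32,"dz": 0,"wx": 0,"wy": 0,"wz": 0,"grip": 4.5}
    - {"dx": -4.9,"dy": -32.3,"dz": 0,"wx": 0,"wy": 0,"wz": 0,"grip": 4.5}
    - {"dx": -4.9,"dy": -32.3,"dz": 0,"wx": 0,"wy": 0,"wz": 0,"grip": 4.5}

```text
clock: 53.65
eef_pos: [0.545, -0.3824, 0.18]
tool_rot: [-0.084, 0.996, 0.001, -0.001]
ft_force: [-0.1, 1.4, -2.9]
grip_width: 0.0511
grasp_force: 63.2
```

```bash
python3 - <<'E'
from w import *
p,d,c,q=wpts()
m=near(q,d,.543,-.384,.06,.004,.013); rep('coaster',q,m)
goal(.545,-.3838,.0425,yaw=1.741)
E
python3 held.py
```

```text
coaster 3379 c [ 0.5261 -0.387   0.0072] mid [ 0.5277 -0.384   0.0069] minrect [ 536.  -385.1] 47.3 zmed 0.0072
d cm [ 0.02 -0.28 13.8 ] w [ 0.002 -0.001 -0.001] | at [ 0.5449 -0.3812  0.1805] toolY yaw 1.74 j6 -0.78 grip 0.0511 gf 63.2 t 53.7 F [-0.4  1.2 -1.5]
3836 [-0.0008 -0.0332 -0.015 ] [0.034  0.0302 0.0349]
-0.02 164 [ 0.0079 -0.0267 -0.015 ] [ 0.0285  0.023  -0.013 ]
-0.013 1216 [ 0.0004 -0.0303 -0.013 ] [ 0.0321  0.0282 -0.008 ]
-0.008 1312 [-0.0008 -0.0332 -0.008 ] [ 0.0339  0.0302 -0.    ]
0 405 [ 0.0121 -0.0302  0.0001] [0.0338 0.0288 0.01  ]
0.01 345 [ 0.0138 -0.0307  0.01  ] [0.0339 0.0261 0.02  ]
```

Emit:
arm_command:
  increments:
    - {"dx": 0,"dy": -0.2,"dz": 4,"wx": 0,"wy": 0,"wz": 0,"grip": 4.5}
    - {"dx": 0,"dy": -0.2,"dz": 8,"wx": 0,"wy": 0,"wz": 0,"grip": 4.5}
    - {"dx": 0,"dy": -0.2,"dz": 11,"wx": 0,"wy": 0,"wz": 0,"grip": 4.5}
    - {"dx": 0,"dy": -0.2,"dz": 12.5,"wx": 0,"wy": 0,"wz": 0,"grip": 4.5}
    - {"dx": 0,"dy": -0.2,"dz": 13.2,"wx": 0,"wy": 0,"wz": 0,"grip": 4.5}
    - {"dx": 0,"dy": -0.2,"dz": 13.6,"wx": 0,"wy": 0,"wz": 0,"grip": 4.5}
    - {"dx": 0,"dy": -0.2,"dz": 13.8,"wx": 0,"wy": 0,"wz": 0,"grip": 4.5}
    - {"dx": 0,"dy": -0.2,"dz": 13.8,"wx": 0,"wy": 0,"wz": 0,"grip": 4.5}
    - {"dx": 0,"dy": -0.2,"dz": 13.8,"wx": 0,"wy": 0,"wz": 0,"grip": 4.5}

```text
clock: 54.65
eef_pos: [0.5466, -0.3839, 0.0445]
tool_rot: [-0.085, 0.996, -0.001, 0.001]
ft_force: [-0.4, -0.3, -2.3]
grip_width: 0.0512
grasp_force: 63.2
```

Emit:
arm_command:
  increments:
    - {"dx": 0,"dy": 0,"dz": 0.15,"wx": 0,"wy": 0,"wz": 0,"grip": 4.5}
    - {"dx": 0,"dy": 0,"dz": 0.25,"wx": 0,"wy": 0,"wz": 0,"grip": 4.5}
    - {"dx": 0,"dy": 0,"dz": 0.25,"wx": 0,"wy": 0,"wz": 0,"grip": 4.5}
    - {"dx": 0,"dy": 0,"dz": 0.25,"wx": 0,"wy": 0,"wz": 0,"grip": 4.5}

```text
clock: 55.05
eef_pos: [0.5465, -0.3841, 0.0425]
tool_rot: [-0.085, 0.996, -0.001, 0.001]
ft_force: [-0.8, 0.9, 4.7]
grip_width: 0.0513
grasp_force: 64.4
```

Contact made. I'll release and rise.

Emit:
arm_command:
  increments:
    - {"dx": 0,"dy": 0,"dz": 0,"wx": 0,"wy": 0,"wz": 0,"grip": 7}
    - {"dx": 0,"dy": 0,"dz": 0,"wx": 0,"wy": 0,"wz": 0,"grip": 7}
    - {"dx": 0,"dy": 0,"dz": 0,"wx": 0,"wy": 0,"wz": 0,"grip": 7}
    - {"dx": 0,"dy": 0,"dz": -3,"wx": 0,"wy": 0,"wz": 0,"grip": 7}
    - {"dx": 0,"dy": 0,"dz": -7,"wx": 0,"wy": 0,"wz": 0,"grip": 7}
    - {"dx": 0,"dy": 0,"dz": -12,"wx": 0,"wy": 0,"wz": 0,"grip": 7}
    - {"dx": 0,"dy": 0,"dz": -16,"wx": 0,"wy": 0,"wz": 0,"grip": 7}
    - {"dx": 3,"dy": 0,"dz": -18,"wx": 0,"wy": 0,"wz": 0,"grip": 7}
    - {"dx": 3,"dy": 0,"dz": -18,"wx": 0,"wy": 0,"wz": 0,"grip": 7}
    - {"dx": 3,"dy": 0,"dz": -18,"wx": 0,"wy": 0,"wz": 0,"grip": 7}

```text
clock: 56.05
eef_pos: [0.5163, -0.3889, 0.2211]
tool_rot: [-0.085, 0.996, -0.0, 0.001]
ft_force: [-0.3, 0.6, 0.1]
grip_width: 0.07
grasp_force: 0.0
```

```bash
python3 st.py .545 -.384 .006; python3 - <<'E'
from w import *
p,d,c,q=wpts(); s,_,_=cap('scene')
o=np.zeros((420,800,3),np.uint8); o[:,:560]=p; o[:180,560:]=cv2.resize(s[200:335,85:265],(240,180)); o[200:400,560:]=cv2.resize(s[160:285,270:420],(240,200))
cv2.imwrite('pics/end.png',o[:,:,::-1])
E
```

```text
flange 1238 c [ 0.5388 -0.3863  0.0895] mid [ 0.5449 -0.3853  0.09  ] minrect [ 544.8 -385.4] 25.6 zmed 0.0899
knob 582 c [ 0.5435 -0.3848  0.1178] mid [ 0.544  -0.3846  0.1165] minrect [ 544.3 -384.7] 12.0 zmed 0.1179
flange tilt [-0.005  0.018]
neck 565 c [ 0.5322 -0.3907  0.0793] mid [ 0.5449 -0.3855  0.074 ] minrect [ 545.  -385.3] 26.1 zmed 0.0839
```

View pics/end.png

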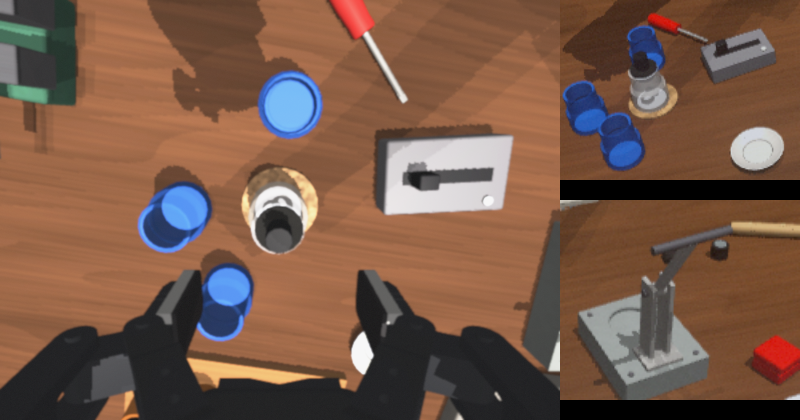

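The stoppered flask stands on the coaster at (278,215) with the rings inside. The slide is at off at (425,180), opposite the dot at (488,200). The clamp is open and the nest is empty in the lower-right inset. Handing in.

```bash
python3 -c "
from workcell import job
print(job.job_done())"
```

```text
the job is handed in; nothing more can be done
None
```

I handed the job in at about 56 s with every step carried out; the hand-in call returned no verdict. The last checks showed the flask stoppered on the coaster with both rings inside, the slide at off and the clamp open. Near the end of the opening swing the fingers slipped off the clamp bar, at about 59 N on the wrist, but the arm reached its open stop.

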